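# Pack the bearing-press kit from the parts carousel

## Task

Pack the press kit: fetch every stepped press adapter (a disc with a stub) from the parts carousel, each time twisting the square knob until that adapter's bay is at the open front facing the arm and only lifting it out there, and stand each one upright in the rack pocket of its own size. When all of them are in, lay the flat press bar last, over the adapters, centred end to end in the rack's two saddles. The nut and the bearing stay standing in the carousel, and the other things on the bench are left alone.

Things in the scene. Friction and masses are not known exactly. Their poses are not given: they have to be found in the camera images.
- stand: Fixed round foot of the parts carousel and its wire guard; origin on the table on the turning axis, z up. Its -x axis points out of the open front, towards the arm; +x is the guarded rear
- guard_front (a point): Middle of the front edge of the fixed wire guard, on top, 103 mm above the table and 45 mm in front of the carousel's axis (axes as the stand's). The guard is a level grid of 6 mm wires, 36 mm apart, that runs 200 mm back (+x) and 160 mm to each side from here, on a 10 mm post at each corner; nothing lies above the bays in front of it
- knob (a point): Centre of the 30 mm square steel knob on the carousel's axis, 140 mm above the table; it spans 118 to 162 mm, clear above the guard. It turns with the carousel; x and y are square to its flats, and +x points through the middle of a bay. Grip two flats from above and twist, either way, without end stops or clicks; friction is light (about 0.15 N m) and it stays where it is left
- disc (a point): Centre of the top of the grey carousel disc (radius 145 mm, top 30 mm above the table), on its axis; turns with the knob. Five equal bays, divided by radial fins 18 mm high and 4 mm thick; bay centres lie 100 mm from the axis, 72 degrees apart, the first along this point's +x. At most one thing stands in a bay, in any order
- rack: Fixed blue press-kit rack, 260 x 84 mm, long side along its x; origin under its centre on the table. Along x come a saddle, the large, medium and small pockets, and a saddle. Pocket floors are 8 mm and the tops of the 5 mm pocket walls 18 mm above the table. An adapter in its pocket reaches 58 mm up, so the bar in the saddles bridges over it
- bar_mid (a point): Centre of the loose steel press bar, 240 (x) x 34 (y) x 12 mm (z), 0.7 kg, lying flat on the table at the start; grip it across its 34 mm width near the middle
- nut_mid (a point): Centre of a big dark hexagon nut, 46 mm across flats, 30 mm tall, standing in a bay; it stays in the carousel
- bearing_mid (a point): Centre of a flat ball bearing, 56 mm diameter, 18 mm tall, lying in a bay; it stays in the carousel
- large (a point): Centre (25 mm above its underside) of the large press adapter: a loose steel disc 60 mm in diameter and 18 mm thick with a central round stub, 24 mm in diameter, rising 32 mm above it (50 mm tall in all); grip it by the stub. z points up the stub. It stands in a carousel bay with its underside 30 mm above the table; may be absent
- pocket_large (a point): Centre of the floor of the large pocket, 70 mm square with its sides along the rack's, 10 mm deep, open above; for the large adapter
- medium (a point): Centre (25 mm above its underside) of the medium press adapter: a loose steel disc 50 mm in diameter and 18 mm thick with a central round stub, 24 mm in diameter, rising 32 mm above it (50 mm tall in all); grip it by the stub. z points up the stub. It stands in a carousel bay with its underside 30 mm above the table; may be absent
- pocket_medium (a point): Centre of the floor of the medium pocket, 60 mm square with its sides along the rack's, 10 mm deep, open above; for the medium adapter
- small (a point): Centre (25 mm above its underside) of the small press adapter: a loose steel disc 40 mm in diameter and 18 mm thick with a central round stub, 24 mm in diameter, rising 32 mm above it (50 mm tall in all); grip it by the stub. z points up the stub. It stands in a carousel bay with its underside 30 mm above the table; may be absent
- pocket_small (a point): Centre of the floor of the small pocket, 50 mm square with its sides along the rack's, 10 mm deep, open above; for the small adapter
- pine_block: Bystander on the bench, leave alone: pine block, 60 x 190 x 36 mm; origin at its underside
- oil: Bystander on the bench, leave alone: oil bottle, 60 mm diameter, 150 mm tall; origin at its underside
- jar: Bystander on the bench, leave alone: jar, 52 mm diameter, 60 mm tall; origin at its underside
- hammer: Bystander lying on the bench, leave alone: hammer
- mug: Bystander on the bench, leave alone: mug, 90 mm tall; origin at its underside
- wrench: Bystander lying on the bench, leave alone: wrench
- screwdriver: Bystander lying on the bench, leave alone: screwdriver
- saddle_a (a point): Middle of the seat of the saddle at the rack's large-pocket end, 62 mm above the table, 114 mm from the rack's centre, 24 mm long (x); two cheeks 40 mm apart (in y) rise 12 mm above the seat
- saddle_b (a point): Middle of the seat of the saddle at the rack's small-pocket end, 62 mm above the table, 114 mm from the rack's centre, 24 mm long (x); two cheeks 40 mm apart (in y) rise 12 mm above the seat
- press_bar: The same press bar; origin at the centre of its underside
Things that resemble listed ones, but are neither listed nor needed, are in the scene too. What is shaped like the press_bar but orange is not meant.

How it is judged:
By the outcome, as a careful person would: the job done as asked, in the order asked, and still so for the second after the job is handed in, with the robot touching nothing.
Of adapter_large, adapter_medium, adapter_small only 2 to 3 are there at a start; the rules pass over those that are not, and their reading is None.
At some moment in a run one of press_bar may be knocked a few centimetres aside while the robot is not near it.
Once in a run the grip may slacken for a moment while it holds something.
It also fails if it takes over 210 s, if anything falls off the work surface, if the arm or the gripper's body presses on something with over 40 N, if the wrist force passes 120 N, or if a joint passes its speed limit or range.

## Robot

A 6-joint arm with a two-finger parallel gripper is mounted at the origin on the work surface. World frame = base frame: x ahead of the robot, y to its left, z up, the work surface at z = 0. Lengths are in m, angles in rad, forces in N, time in s.
With the tool pointing down it reaches from about 0.35 to 0.875 m from the base axis. Payload 4.2 kg.
Tool frame: the origin (TCP) lies on the centre line of the jaws, within the pads' length; the fingertips stand 17 mm ahead of it and the grasp point (between the pads) lies 2 mm behind it; z points along the fingers, y is the line along which they close (so a half turn about z gives the same grasp; the last joint's range is limited). The gripper opens to 85 mm and grips with 20 to 120 N. Pads are 22 mm wide; open, the fingers measure 114 mm over their backs; the gripper's body (76 mm by 85 mm) begins 54 mm behind the grasp point. The pads swing forward as they close: fully open they stand 13 mm farther back than shut.
Start: joints at [1.458, 0.385, 0.008, 0, -1.194, -0.259], TCP at [0.227, 0.582, 0.248] pointing down, gripper open.
Joint ranges: [-3.14, 3.14], [-1.21, 2.06], [-1.07, 1.41], [-3.16, 2.05], [-2.99, -0.16], [-3.1, 3.1]. Speed limits (rad/s): [2.79, 2.79, 3.14, 3.14, 3.14, 3.14].

## Interface

Orientations are given as a unit quaternion [x, y, z, w].
In Python, from rig import manip gives the robot as it stands. The module is installed in compiled form; this text tells all that it offers.
- The arm moves only by the shell command python3 -m handwheel 'ROWS' [FORCE]. ROWS is JSON, a list of rows, each an object of numbers: "grip": the finger opening in mm, from 0 to 85.4; "tx", "ty", "tz": the shift along the tool's x, y, z in mm; "yaw": the turn about the tool's z in rad. In form: [{"grip": .., "tx": .., "ty": .., "tz": .., "yaw": ..}, ...]. A call has 1 to 5 rows; each row shifts and turns the commanded pose from where the row before left it, along the tool's axes as they then stand; what a row does not reach is not made up. A row lasts 1/10 s, in which the tool goes at most 50 mm and 8.59 degrees, less where a joint would pass 70% of its speed; a pose out of reach is approached as far as the arm can. A call with a gripper value outside its range is refused whole. The fingers move at their own pace and stop on an object; FORCE is the grip in N (left out, the last holds). Time passes only in rows, so rows that do not move let the fingers close. It gives the time, the measured TCP pose, the force, the opening and the grip force at its end, in the units of the state.
- manip.read_state(): the state, without advancing time (a new reading comes with each control period).
- manip.get_image(name): name is "scene" or "top"; returns the picture (420x560x3 uint8, red, green, blue); there is no depth.
- manip.calibration(name): a dict with "intrinsics" (3x3 intrinsics, pixels), "k1" (the pictures are not rectified: a ray, as slopes to the right and down, at radius r is drawn at 1 + k1 r^2 times it, then the intrinsics apply), "extrinsics" (4x4, takes a point from world to camera coordinates). Camera axes: x right, y down, z forward; pixel columns grow to the right and rows downward; lengths in m; the calibration is good to about 2 mm. A picture is of the moment at which its call begins. calibration takes no time and is no camera call.
- manip.sign_off(): hands the job in; it is judged then, once.
Trained networks look in the newest picture that a camera, given by its name, has taken for a name from the list of things; names that differ only in an ending like _2 or _b are one class to them, and where a whole thing is asked for, a point or a joint stands for the part that bears it (a point fixed in the world has none). Each returns a list of dicts, best first, with "score" (0 to 1); they miss things now and then, are a little off and sometimes report something else, mostly with a low value. They report only what shows in the picture. A call takes as long as a camera call. They do not tell look-alikes from the thing itself.
- manip.spot_in(camera, thing): "extent" ([centre column, centre row, width, height] in pixels, round what is visible of it).
- manip.cut_out(camera, thing): "region" (420x560 bool, what is visible of it) and "extent" ([centre column, centre row, width, height] in pixels, round what is visible of it).
The state is a dict: "time_s": time; "q": joint angles; "joint_velocities": joint speeds; "joint_efforts": joint torques, N m; "tcp_pos": TCP position; "orientation": TCP orientation; "ft_force": force on the tool from outside, world axes, zero at the start; "ft_torque": the same for the moment, N m; "gripper_width": finger opening in m; "grasp_force": force on a finger pad.
Only numpy, scipy, OpenCV 4.12 (cv2) and the standard library are available. Lean on these libraries where they do the work, as an engineer would, in place of code of your own. Each camera call takes 0.05 s, during which the arm holds its last target. There are 200 camera calls.

## Working session

There is one attempt and no reset: what is moved stays moved. The work goes in short steps, Python scripts to look and compute and a shell command to move; the robot and the scene stay as the last step left them, time stands still between calls to the robot, and variables do not carry over. Pictures are saved under pics/ and viewed, at most 16 in all, crops included, and the job is handed in when it is done.

```bash
mkdir -p pics; cat > h.py <<'E'
from rig import manip
import numpy as np, cv2
def cal(n):
    c=manip.calibration(n); return np.array(c["intrinsics"]),c["k1"],np.array(c["extrinsics"])
def p2w(n,u,v,z):
    K,k,E=cal(n); d=np.linalg.solve(K,[u,v,1])[:2]; s=d.copy()
    for _ in range(30): s=d/(1+k*(s@s))
    R,t=E[:3,:3],E[:3,3]; o=-R.T@t; r=R.T@np.array([s[0],s[1],1]); return o+r*(z-o[2])/r[2]
def w2p(n,p):
    K,k,E=cal(n); c=E[:3,:3]@np.array(p)+E[:3,3]; s=c[:2]/c[2]; s=s*(1+k*(s@s)); return (K@[s[0],s[1],1])[:2]
def snap(n,f):
    im=manip.get_image(n); cv2.imwrite(f,cv2.cvtColor(im,cv2.COLOR_RGB2BGR)); return im
E
python3 - <<'E'
from h import *
for n in("top","scene"):
    snap(n,f"pics/{n}0.png"); K,k,E=cal(n); print(n,-E[:3,:3].T@E[:3,3],K[0,0],k)
s=manip.read_state(); print(s["tcp_pos"],s["orientation"],s["gripper_width"],s["time_s"])
for t,z in dict(knob=.162,disc=.03,rack=.018,press_bar=.012,nut_mid=.06,bearing_mid=.048,large=.08,medium=.08,small=.08,stand=.03,guard_front=.103,saddle_a=.074,pocket_large=.008,pocket_medium=.008,pocket_small=.008).items():
    for n in("top","scene"):
        for r in manip.spot_in(n,t)[:3]:
            e=r["extent"]; print(t,n,round(r["score"],2),np.round(e),p2w(n,e[0],e[1],z).round(3)[:2])
E
```

```text
top [ 0.26387599 -0.02227782  1.51115168] 416.4260646579424 0.0222025239774589
scene [ 0.81652356 -0.64214015  1.25592603] 470.196363659521 -0.04602025203838038
[0.22685869 0.58181664 0.24730377] [ 9.82757052e-01 -1.84898669e-01 -1.26907313e-04  1.02111103e-03] 0.0852717876204575 0.1
knob top 0.95 [216. 182.  76.  76.] [0.59  0.227]
knob scene 0.8 [363. 183.  88.  73.] [0.654 0.146]
knob scene 0.36 [362. 293.  28.  68.] [ 0.777 -0.166]
disc top 0.97 [213. 180.  79.  76.] [0.628 0.262]
disc top 0.43 [387. 206.  17.  68.] [ 0.514 -0.366]
disc scene 0.73 [365. 181.  88.  74.] [0.637 0.251]
disc scene 0.19 [341. 195.  16.  19.] [0.589 0.167]
disc scene 0.18 [294. 272.  93.  49.] [ 0.578 -0.137]
rack top 0.78 [320. 192.  44.  73.] [ 0.574 -0.127]
rack scene 0.64 [296. 272.  90.  50.] [ 0.578 -0.129]
press_bar top 0.95 [387. 207.  20.  68.] [ 0.514 -0.368]
press_bar top 0.59 [395. 295.  73.  10.] [ 0.203 -0.378]
press_bar scene 0.85 [140. 291.  58.  71.] [ 0.209 -0.381]
press_bar scene 0.64 [235. 342.  87.  47.] [ 0.524 -0.383]
press_bar scene 0.28 [294. 273.  95.  50.] [ 0.574 -0.133]
nut
[... 1236 characters left out ...]
.  22.  65.] [ 0.522 -0.376]
pocket_large top 0.58 [215. 183.  80.  77.] [0.622 0.26 ]
pocket_large top 0.56 [323. 193.  39.  77.] [ 0.573 -0.139]
pocket_large scene 0.84 [294. 271.  97.  53.] [ 0.57  -0.125]
pocket_large scene 0.33 [361. 295.  31.  69.] [ 0.773 -0.105]
pocket_medium top 0.65 [343. 262.  24.  36.] [ 0.32  -0.202]
pocket_medium top 0.63 [320. 193.  36.  74.] [ 0.572 -0.127]
pocket_medium scene 0.91 [295. 272.  94.  49.] [ 0.575 -0.127]
pocket_medium scene 0.61 [237. 339.  87.  46.] [ 0.523 -0.373]
pocket_small top 0.57 [323. 191.  42.  70.] [ 0.582 -0.14 ]
pocket_small scene 0.69 [294. 270.  90.  51.] [ 0.569 -0.122]
pocket_small scene 0.48 [363. 152.  11.  13.] [0.584 0.375]
```

View pics/top0.png

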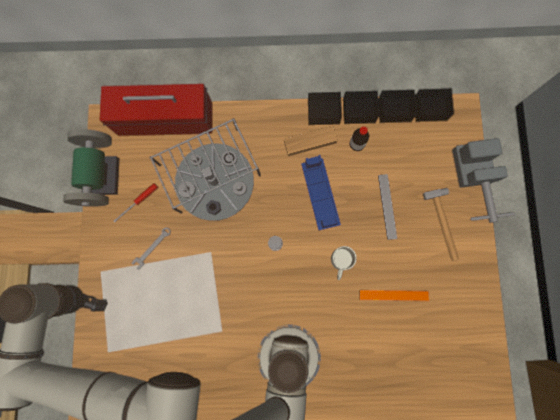

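View pics/scene0.png

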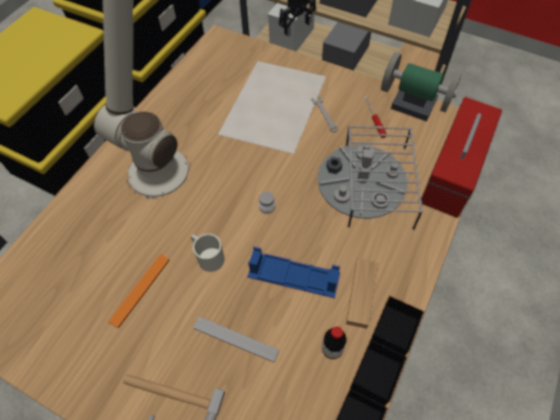

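```bash
python3 - <<'E'
import cv2,numpy as np
a=cv2.imread('pics/top0.png');b=cv2.imread('pics/scene0.png')
A=cv2.resize(a[115:235,145:265],(400,400),interpolation=3)
B=cv2.resize(b[120:232,308:430],(400,367),interpolation=3)
C=cv2.resize(a[145:241,290:410],(400,320),interpolation=3)[:200*2]
o=np.zeros((600,800,3),np.uint8);o[:400,:400]=A;o[:367,400:]=B
D=cv2.resize(b[240:304,240:350],(400,233),interpolation=3);o[367:,400:]=D
E=cv2.resize(a[150:235,295:345],(118,200));o[400:600,:118]=E
cv2.imwrite('pics/c1.png',o)
E
```

```text
(no output)
```

View pics/c1.png

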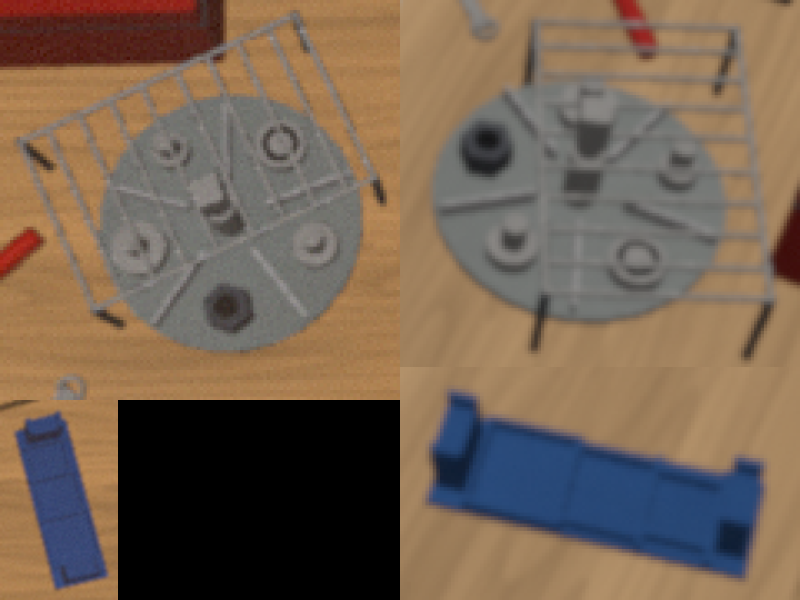

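The three adapters are all present: large around top pixel (187,189), medium (240,188) and small (197,159). The nut is near the front at (213,207) and the bearing at (229,158). The rack's large pocket is at the end nearer the robot (scene left). Next I fit the poses.

```bash
cat >> h.py <<'E'
from scipy.optimize import minimize
def sil(n,boxes,pose,S=4):
    m=np.zeros((420*S,560*S),np.uint8); x,y,a=pose; c,s=np.cos(a),np.sin(a)
    for cx,cy,z0,lx,ly,lz in boxes:
        P=[]
        for i in(-.5,.5):
            for j in(-.5,.5):
                for k in(0,1):
                    u,v=cx+i*lx,cy+j*ly; P.append(w2p(n,[x+c*u-s*v,y+s*u+c*v,z0+k*lz]))
        h=cv2.convexHull(((np.array(P)+.5)*S*16).astype(np.int32)); cv2.fillConvexPoly(m,h,1,8,4)
    return m
def fit(masks,boxes,p0):
    M={n:cv2.resize(m.astype(np.uint8),None,fx=4,fy=4,interpolation=0) for n,m in masks.items()}
    def f(p):
        t=0
        for n,m in M.items():
            q=sil(n,boxes,p); t-=(q&m).sum()/((q|m).sum()+1)
        return t
    r=minimize(f,p0,method="Nelder-Mead",options=dict(initial_simplex=[p0]+[list(np.array(p0)+d) for d in([.02,0,0],[0,.02,0],[0,0,.15])],xatol=2e-4,fatol=1e-4))
    return r.x,-r.fun/len(M)
RACK=[(0,0,0,.26,.084,.018),(-.114,0,0,.024,.05,.074),(.114,0,0,.024,.05,.074)]
BAR=[(0,0,0,.24,.034,.012)]
def blue(im):
    h=cv2.cvtColor(im,cv2.COLOR_RGB2HSV); return (h[...,0]>105)&(h[...,0]<125)&(h[...,1]>110)
def mask(n,t,near,z):
    L=manip.cut_out(n,t); 
    L=[r for r in L if np.hypot(*(p2w(n,*r["extent"][:2],z)[:2]-near))<.06]
    return L[0]["region"] if L else None
E
python3 - <<'E'
from h import *
I={n:manip.get_image(n) for n in("top","scene")}
bm={}
for n,b in(("top",(145,240,290,350)),("scene",(235,305,235,350))):
    m=np.zeros((420,560),bool); m[b[0]:b[1],b[2]:b[3]]=blue(I[n])[b[0]:b[1],b[2]:b[3]]; bm[n]=m; print(m.sum())
print("rack",fit(bm,RACK,[.574,-.13,.25]))
for n in bm: print(n,fit({n:bm[n]},RACK,[.574,-.13,.25]))
mm={n:mask(n,"press_bar",[.517,-.37],.01) for n in I}; mm={n:m for n,m in mm.items() if m is not None}
for n in mm: print("bar",n,fit({n:mm[n]},BAR,[.517,-.37,.1]))
if len(mm)>1: print("bar",fit(mm,BAR,[.517,-.37,.1]))
for n in I:
    m=mask(n,"disc",[.62,.25],.03)
    if m is not None:
        c=max(cv2.findContours(m.astype(np.uint8),0,1)[0],key=len)[:,0]
        W=np.array([p2w(n,u,v,.03)[:2] for u,v in cv2.convexHull(c)[:,0].astype(float)],np.float32); print("disc",n,cv2.minEnclosingCircle(W),cv2.fitEllipse(W))
for q in((173.5,208),(257.5,169.5),(151.5,157),(234,120)): print("guard",p2w("top",*q,.103))
for t,q in dict(nut=(213.4,206.5,.06),med=(239.5,188,.048),lar=(187,189.5,.048),sma=(196.8,159.5,.048),bea=(229,158.5,.048)).items(): print(t,p2w("top",*q))
for q in ((207,171.5,.162),): print("knob",p2w("top",*q))
E
```

```text
1280
2233Traceback (most recent call last):
  File "<stdin>", line 6, in <module>
  File "h.py", line 31, in fit
    r=minimize(f,p0,method="Nelder-Mead",options=dict(initial_simplex=[p0]+[list(np.array(p0)+d) for d in([.02,0,0],[0,.02,0],[0,0,.15])],xatol=2e-4,fatol=1e-4))
    res = _minimize_neldermead(fun, x0, args, callback, bounds=bounds,
                               **options)
    fxcc = func(xcc)
    fx = function(np.copy(x), *(wrapper_args + args))
  File "h.py", line 29, in f
    q=sil(n,boxes,p); t-=(q&m).sum()/((q|m).sum()+1)
  File "h.py", line 21, in sil
    u,v=cx+i*lx,cy+j*ly; P.append(w2p(n,[x+c*u-s*v,y+s*u+c*v,z0+k*lz]))
                                  ~~~^^^^^^^^^^^^^^^^^^^^^^^^^^^^^^^^^
  File "h.py", line 10, in w2p
    K,k,E=cal(n); c=E[:3,:3]@np.array(p)+E[:3,3]; s=c[:2]/c[2]; s=s*(1+k*(s@s)); return (K@[s[0],s[1],1])[:2]
          ~~~^^^
  File "h.py", line 4, in cal
    c=manip.calibration(n); return np.array(c["intrinsics"]),c["k1"],np.array(c["extrinsics"])
ValueError: time passes only in moves, steps and waits
```

```bash
sed -i 's/^def cal(n):/import functools\n@functools.cache\ndef cal(n):/' h.py
cat > m.py <<'E'
from h import *
I={n:manip.get_image(n) for n in("top","scene")}
bm={}
for n,b in(("top",(145,240,290,350)),("scene",(235,305,235,350))):
    m=np.zeros((420,560),bool); m[b[0]:b[1],b[2]:b[3]]=blue(I[n])[b[0]:b[1],b[2]:b[3]]; bm[n]=m
print("rack",fit(bm,RACK,[.574,-.13,.25]))
for n in bm: print(n,fit({n:bm[n]},RACK,[.574,-.13,.25]))
mm={n:mask(n,"press_bar",[.517,-.37],.01) for n in I}; mm={n:m for n,m in mm.items() if m is not None}
for n in mm: print("bar",n,fit({n:mm[n]},BAR,[.517,-.37,.1]))
if len(mm)>1: print("bar",fit(mm,BAR,[.517,-.37,.1]))
for n in I:
    m=mask(n,"disc",[.62,.25],.03)
    if m is not None:
        c=max(cv2.findContours(m.astype(np.uint8),0,1)[0],key=len)[:,0]
        W=np.array([p2w(n,u,v,.03)[:2] for u,v in cv2.convexHull(c)[:,0].astype(float)],np.float32); print("disc",n,cv2.minEnclosingCircle(W),cv2.fitEllipse(W))
for q in((173.5,208),(257.5,169.5),(151.5,157),(234,120)): print("guard",p2w("top",*q,.103))
for t,q in dict(nut=(213.4,206.5,.06),med=(239.5,188,.048),lar=(187,189.5,.048),sma=(196.8,159.5,.048),bea=(229,158.5,.048)).items(): print(t,p2w("top",*q))
for q in ((207,171.5,.162),): print("knob",p2w("top",*q))
E
python3 m.py
```

```text
rack (array([ 0.57460358, -0.12981521,  0.21589188]), np.float64(0.779776529082764))
top (array([ 0.57568637, -0.12902076,  0.22958965]), np.float64(0.7527896681666849))
scene (array([ 0.569051  , -0.13043554,  0.22249423]), np.float64(0.8089704383282365))
bar top (array([ 0.51997355, -0.37067798,  0.07501531]), np.float64(0.8793323604523896))
bar scene (array([ 0.51792044, -0.37390797,  0.07497076]), np.float64(0.9379825528928106))
bar (array([ 0.51788145, -0.37273944,  0.0733317 ]), np.float64(0.8830758671209289))
disc top ((0.6231414675712585, 0.25861331820487976), 0.14728976786136627) ((0.6243218779563904, 0.2582628130912781), (0.2870406210422516, 0.2925533056259155), 125.20523071289062)
disc scene ((0.6246343851089478, 0.2513495683670044), 0.14589793980121613) ((0.6256130337715149, 0.2521477937698364), (0.28555217385292053, 0.2892957627773285), 40.94151306152344)
guard [0.51476164 0.38339291 0.103     ]
guard [0.64356474 0.09272545 0.103     ]
guard [0.69888117 0.46506495 0.103     ]
guard [0.8278213  0.17448302 0.103     ]
nut [0.52412652 0.25421358 0.06      ]
med [0.59147689 0.16285442 0.048     ]
lar [0.59096422 0.35215661 0.048     ]
sma [0.70199338 0.31832861 0.048     ]
bea [0.70258048 0.2007467  0.048     ]
knob [0.62533645 0.257055   0.162     ]
```

```bash
python3 - <<'E'
from h import *
I={n:cv2.imread(f"pics/{n}0.png") for n in("top","scene")}
o=np.zeros((600,800,3),np.uint8)
def draw(n,x0,y0,w,h,s,polys):
    t=cv2.resize(I[n][y0:y0+h,x0:x0+w],None,fx=s,fy=s,interpolation=3)
    for P,c in polys:
        q=np.array([((w2p(n,p)+.5)-[x0,y0])*s for p in P]); cv2.polylines(t,[q.astype(np.int32)],False,c,1)
    return t
kn=[]
c0=np.array([.6235,.256])
for i in range(3):pass
T=draw("top",195,160,25,25,8,[]);S=draw("scene",350,140,25,30,8,[])
o[:200,:200]=T;o[:240,200:400]=S
# candidate scores: gradient along top square edges
g={n:cv2.GaussianBlur(cv2.cvtColor(I[n],6),(3,3),0).astype(float) for n in I}
for a in (36.8,18.8,.8,72.8,54.8):
    tot=[]
    for n in I:
        best=0
        for dx in np.arange(-6,7,2)/1e3:
            for dy in np.arange(-6,7,2)/1e3:
                v=0
                for da in(0,90,180,270):
                    th=np.radians(a+da); e=np.array([np.cos(th),np.sin(th)]);f=np.array([-e[1],e[0]])
                    for k in np.linspace(-.012,.012,9):
                        p=c0+[dx,dy]
                        i_=w2p(n,[*(p+e*.011+f*k),.162]);o_=w2p(n,[*(p+e*.019+f*k),.162])
                        v+=abs(cv2.getRectSubPix(g[n].astype(np.float32),(1,1),tuple(map(float,i_)))[0,0]-cv2.getRectSubPix(g[n].astype(np.float32),(1,1),tuple(map(float,o_)))[0,0])
                best=max(best,v/36)
        tot.append(best)
    print(a,np.round(tot,1))
pose=(.5735,-.1298,.22);c,s=np.cos(pose[2]),np.sin(pose[2])
R=lambda u,v,z:[pose[0]+c*u-s*v,pose[1]+s*u+c*v,z]
P=[([R(a,-.042,.018),R(b,-.042,.018),R(b,.042,.018),R(a,.042,.018),R(a,-.042,.018)],(0,255,255)) for a,b in((-.13,.13),)]
P+=[([R(a,-.035,.018),R(a,.035,.018)],(0,255,0)) for a in(-.0975,-.0225,.0425,.0975)]
P+=[([R(a,-.026,.074),R(a,.026,.074)],(0,0,255)) for a in(-.126,-.102,.102,.126)]
A=draw("top",295,148,55,90,6,P)[:360*2,:];o[:540,470:800]=A
B=draw("scene",240,242,115,60,4,P);o[360:600,0:460]=B
cv2.imwrite('pics/c2.png',o)
E
```

```text
36.8 [21.1 17. ]
18.8 [23.1 17.7]
0.8 [19.2 16.6]
72.8 [17.  14.1]
54.8 [16.8 14.7]
```

View pics/c2.png

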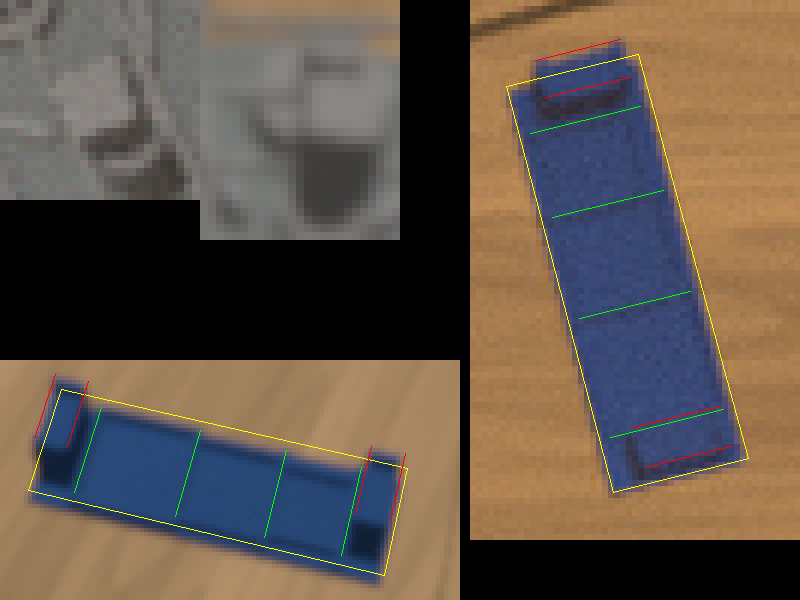

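The overlay puts the rack at about (0.572, -0.132) with yaw 0.22, and the knob flats match 18.8°. The open front faces 203.9°, with the axis at (0.6235, 0.256). Starting with the medium adapter, I move to the knob.

```bash
cat > go.py <<'E'
import sys,numpy as np
from rig import manip
s=manip.read_state(); x,y,z,a=map(float,sys.argv[1:5])
q=s["orientation"]; c=np.degrees(np.arctan2(2*(q[0]*q[1]+q[2]*q[3]),1-2*(q[1]**2+q[2]**2)))
d=np.array([x,y,z])-s["tcp_pos"]; t=np.radians(a)
D=(a-c+180)%360-180
print("t",round(s["time_s"],1),"pos",np.round(s["tcp_pos"],4),"ang",round(c,1),"q6",round(s["q"][5],2),"F",np.round(s["ft_force"],1),"w",round(s["gripper_width"]*1e3,1),"gf",round(s["grasp_force"],1))
print("yaw first %.3f ; then tx %.1f ty %.1f tz %.1f"%(-np.radians(D),1e3*(d[0]*np.cos(t)+d[1]*np.sin(t)),1e3*(d[0]*np.sin(t)-d[1]*np.cos(t)),-1e3*d[2]))
E
python3 -m handwheel '[{"grip":65,"yaw":-0.14},{"grip":65,"yaw":-0.14},{"grip":65,"yaw":-0.14},{"grip":65,"yaw":-0.14},{"grip":65,"yaw":-0.14}]' 60
python3 -m handwheel '[{"grip":65,"tx":25,"ty":40},{"grip":65,"tx":25,"ty":40},{"grip":65,"tx":25,"ty":40},{"grip":65,"tx":25,"ty":40},{"grip":65,"tx":25,"ty":40}]'
python3 -m handwheel '[{"grip":65,"tx":25,"ty":40},{"grip":65,"tx":25,"ty":40},{"grip":65,"tx":25,"ty":40},{"grip":65,"tx":25,"ty":40},{"grip":65,"tx":20,"ty":36}]'
python3 go.py .6235 .256 .142 18.8
```

```text
t 2.0 pos [0.227  0.5823 0.2483] ang -21.3 q6 -0.26 F [-0.3 -0.8  0. ] w 85.8 gf 0.0
yaw first -0.700 ; then tx 270.2 ty 436.7 tz 106.3schema error: expected keys grip, tx, ty, tz, yaw
schema error: expected keys grip, tx, ty, tz, yaw
schema error: expected keys grip, tx, ty, tz, yaw
```

All five keys are required in every row.

```bash

python3 -m handwheel '[{"grip":65,"tx":0,"ty":0,"tz":0,"yaw":-0.14},{"grip":65,"tx":0,"ty":0,"tz":0,"yaw":-0.14},{"grip":65,"tx":0,"ty":0,"tz":0,"yaw":-0.14},{"grip":65,"tx":0,"ty":0,"tz":0,"yaw":-0.14},{"grip":65,"tx":0,"ty":0,"tz":0,"yaw":-0.14}]' 60
python3 -m handwheel '[{"grip":65,"tx":25,"ty":40,"tz":0,"yaw":0},{"grip":65,"tx":25,"ty":40,"tz":0,"yaw":0},{"grip":65,"tx":25,"ty":40,"tz":0,"yaw":0},{"grip":65,"tx":25,"ty":40,"tz":0,"yaw":0},{"grip":65,"tx":25,"ty":40,"tz":0,"yaw":0}]'
python3 -m handwheel '[{"grip":65,"tx":25,"ty":40,"tz":0,"yaw":0},{"grip":65,"tx":25,"ty":40,"tz":0,"yaw":0},{"grip":65,"tx":25,"ty":40,"tz":0,"yaw":0},{"grip":65,"tx":25,"ty":40,"tz":0,"yaw":0},{"grip":65,"tx":20,"ty":36,"tz":0,"yaw":0}]'
python3 go.py .6235 .256 .142 18.8
```

```text
time_s: 2.5
tcp_pos: [0.227, 0.5823, 0.2483]
orientation: [0.986, 0.166, -0.0, 0.0]
ft_force: [0.1, 0.1, -0.2]
gripper_width: 0.0649
grasp_force: 0.0
time_s: 3.0
tcp_pos: [0.411, 0.432, 0.2486]
orientation: [0.987, 0.164, 0.0, -0.0]
ft_force: [0.5, 0.1, 0.3]
gripper_width: 0.0653
grasp_force: 0.0
time_s: 3.5
tcp_pos: [0.5883, 0.2848, 0.2483]
orientation: [0.987, 0.163, 0.0, 0.0]
ft_force: [-0.1, 0.5, 0.2]
gripper_width: 0.0651
grasp_force: 0.0
t 3.5 pos [0.5883 0.2848 0.2483] ang 18.8 q6 1.2 F [-0.1  0.5  0.2] w 65.1 gf 0.0
yaw first -0.001 ; then tx 24.1 ty 38.6 tz 106.3
```

```bash

python3 -m handwheel '[{"grip":65,"tx":24,"ty":38,"tz":0,"yaw":0},{"grip":65,"tx":0,"ty":0,"tz":0,"yaw":0},{"grip":65,"tx":0,"ty":0,"tz":35,"yaw":0},{"grip":65,"tx":0,"ty":0,"tz":35,"yaw":0},{"grip":65,"tx":0,"ty":0,"tz":35,"yaw":0}]' 40 | grep -E "pos|force"
python3 go.py .6235 .256 .142 18.8
python3 -m handwheel '[{"grip":36,"tx":0,"ty":0,"tz":0,"yaw":0},{"grip":36,"tx":0,"ty":0,"tz":0,"yaw":0},{"grip":34,"tx":0,"ty":0,"tz":0,"yaw":0},{"grip":30,"tx":0,"ty":0,"tz":0,"yaw":0},{"grip":28,"tx":0,"ty":0,"tz":0,"yaw":0}]' 40 
python3 - <<'E'
from h import *
a=snap("top","pics/x.png");b=snap("scene","pics/y.png")
o=np.hstack([cv2.resize(a[110:240,140:270],(400,400)),cv2.resize(b[100:240,300:440],(400,400))]);cv2.imwrite("pics/k1.png",o[...,::-1])
E
```

```text
tcp_pos: [0.6214, 0.2583, 0.1425]
ft_force: [1.1, -0.5, -0.1]
grasp_force: 0.0
t 4.0 pos [0.6214 0.2583 0.1425] ang 18.8 q6 1.27 F [ 1.1 -0.5 -0.1] w 64.9 gf 0.0
yaw first -0.000 ; then tx 1.3 ty 2.9 tz 0.5
time_s: 4.5
tcp_pos: [0.6234, 0.2575, 0.1465]
orientation: [0.987, 0.164, 0.002, 0.0]
ft_force: [2.5, -4.7, 1.6]
gripper_width: 0.0294
grasp_force: 41.0
```

View pics/k1.png

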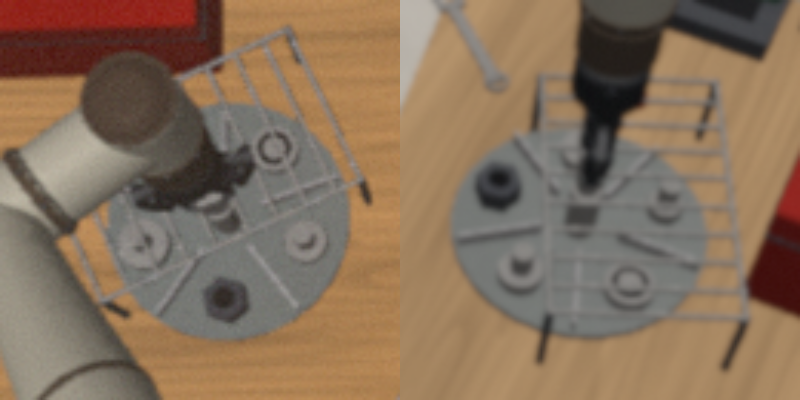

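Gripped squarely (29.4 mm). I now twist by -48.9° in the world frame (tool +0.853).

```bash

python3 -m handwheel '[{"grip":28,"tx":0,"ty":0,"tz":0,"yaw":0.12},{"grip":28,"tx":0,"ty":0,"tz":0,"yaw":0.12},{"grip":28,"tx":0,"ty":0,"tz":0,"yaw":0.12},{"grip":28,"tx":0,"ty":0,"tz":0,"yaw":0.12},{"grip":28,"tx":0,"ty":0,"tz":0,"yaw":0.12}]' 60 | grep -E "pos|force"
python3 -m handwheel '[{"grip":28,"tx":0,"ty":0,"tz":0,"yaw":0.12},{"grip":28,"tx":0,"ty":0,"tz":0,"yaw":0.12},{"grip":28,"tx":0,"ty":0,"tz":0,"yaw":0.013},{"grip":28,"tx":0,"ty":0,"tz":0,"yaw":0},{"grip":28,"tx":0,"ty":0,"tz":0,"yaw":0}]' 60 | grep -E "pos|force"
python3 go.py .6235 .256 .142 -30.1
python3 - <<'E'
from h import *
for t in("medium","nut_mid","large","bearing_mid"):
    for n in("top","scene"):
        for r in manip.spot_in(n,t)[:2] if not manip.get_image(n) is None else []:
            e=r["extent"]; z=.055; w=p2w(n,e[0],e[1],z)[:2]; d=w-[.6235,.256]; print(t,n,round(r["score"],2),w.round(3),np.hypot(*d).round(3),np.degrees(np.arctan2(d[1],d[0])).round(1)%360)
E
```

```text
tcp_pos: [0.6233, 0.258, 0.1465]
ft_force: [3.7, -1.8, 2.5]
grasp_force: 59.1
tcp_pos: [0.6233, 0.2583, 0.1465]
ft_force: [3.6, -2.9, 6.2]
grasp_force: 59.5
t 5.6 pos [0.6233 0.2583 0.1465] ang -29.9 q6 0.41 F [ 3.6 -2.9  6.2] w 29.1 gf 59.5
yaw first 0.004 ; then tx 1.3 ty 1.8 tz 4.5
medium top 0.63 [0.533 0.222] 0.097 200.5
medium scene 0.64 [0.534 0.215] 0.099 204.9
nut_mid top 0.44 [0.558 0.333] 0.102 130.5
nut_mid scene 0.57 [0.556 0.314] 0.089 139.4
large top 0.63 [0.536 0.216] 0.097 204.6
large scene 0.75 [0.674 0.333] 0.093 56.6
bearing_mid top 0.7 [0.634 0.156] 0.101 275.7
bearing_mid top 0.58 [ 0.567 -0.12 ] 0.38 261.4
bearing_mid scene 0.28 [0.535 0.211] 0.099 207.2
```

```bash

python3 -m handwheel '[{"grip":60,"tx":0,"ty":0,"tz":0,"yaw":0},{"grip":60,"tx":0,"ty":0,"tz":0,"yaw":0},{"grip":60,"tx":0,"ty":0,"tz":-35,"yaw":0},{"grip":60,"tx":0,"ty":0,"tz":-35,"yaw":0},{"grip":55,"tx":0,"ty":0,"tz":0,"yaw":-0.14}]' | grep -E "pos|force"
python3 -m handwheel '[{"grip":50,"tx":0,"ty":0,"tz":0,"yaw":-0.14},{"grip":50,"tx":0,"ty":0,"tz":0,"yaw":-0.14},{"grip":50,"tx":0,"ty":0,"tz":0,"yaw":-0.14},{"grip":50,"tx":0,"ty":0,"tz":0,"yaw":-0.14},{"grip":50,"tx":0,"ty":0,"tz":0,"yaw":-0.14}]' | grep -E "pos|force"
python3 -m handwheel '[{"grip":50,"tx":0,"ty":0,"tz":0,"yaw":-0.1},{"grip":50,"tx":0,"ty":0,"tz":0,"yaw":0}]' | grep -E "pos|force"
python3 go.py .534 .217 .110 23.9
python3 - <<'E'
from h import *
for n in("top","scene"):
    snap(n,f"pics/m_{n}.png")
    for r in manip.cut_out(n,"medium")[:2]:
        e=r["extent"]; w=p2w(n,e[0],e[1],.055)[:2]; d=w-[.6233,.257]; print(n,round(r["score"],2),w.round(4),np.hypot(*d).round(3),np.degrees(np.arctan2(d[1],d[0])).round(1)%360,np.round(e))
a=cv2.imread("pics/m_top.png");b=cv2.imread("pics/m_scene.png")
cv2.imwrite("pics/k2.png",np.hstack([cv2.resize(a[110:240,140:270],(400,400)),cv2.resize(b[100:240,300:440],(400,400))]))
E
```

```text
tcp_pos: [0.6238, 0.2599, 0.2194]
ft_force: [0.1, -0.1, 0.7]
grasp_force: 0.0
tcp_pos: [0.621, 0.2587, 0.2128]
ft_force: [-0.7, -0.1, 0.0]
grasp_force: 0.0
tcp_pos: [0.6211, 0.2586, 0.2128]
ft_force: [0.1, -0.4, -0.1]
grasp_force: 0.0
t 7.6 pos [0.6211 0.2586 0.2128] ang 23.8 q6 1.35 F [ 0.1 -0.4 -0.1] w 49.9 gf 0.0
yaw first -0.001 ; then tx -96.5 ty 2.8 tz 102.8
top 0.49 [0.5373 0.2121] 0.097 207.6 [226. 203.  14.  15.]
top 0.3 [0.552  0.3311] 0.103 133.9 [192. 200.  14.  14.]
scene 0.62 [0.5379 0.2169] 0.094 205.1 [333. 173.  18.  21.]
```

View pics/k2.png

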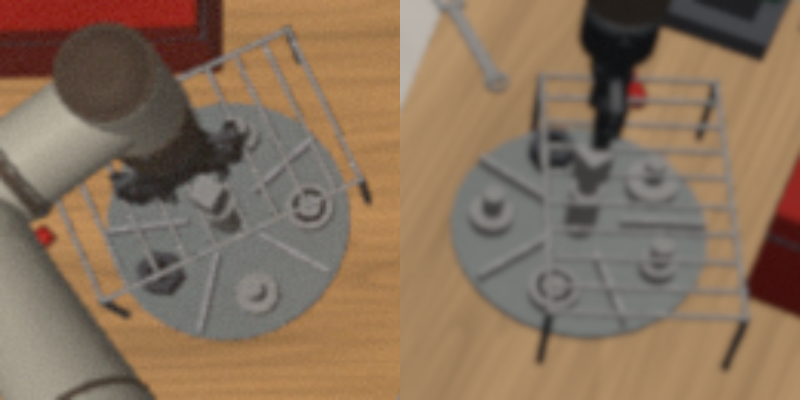

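The medium adapter (top crop (257,293), scene crop (491,212)) is at the open front, mid-bay. I compute its exact position from both views.

```bash
python3 - <<'E'
from h import *
print(p2w("top",140+257.5*.325-.5,110+293.5*.325-.5,.048),p2w("top",140+262*.325-.5,110+287*.325-.5,.08),p2w("scene",300+91*.35-.5,100+212*.35-.5,.048),p2w("scene",300+92*.35-.5,100+199*.35-.5,.08))
E
python3 -m handwheel '[{"grip":50,"tx":-32,"ty":1,"tz":0,"yaw":0},{"grip":50,"tx":-32,"ty":1,"tz":0,"yaw":0},{"grip":50,"tx":-32,"ty":1,"tz":0,"yaw":0},{"grip":50,"tx":0,"ty":0,"tz":35,"yaw":0},{"grip":50,"tx":0,"ty":0,"tz":35,"yaw":0}]' | grep -E "pos|force"
python3 go.py .534 .217 .070 23.9
```

```text
[0.53122077 0.22148681 0.048     ] [0.53275632 0.21105198 0.08      ] [0.53338146 0.21559152 0.048     ] [0.53466    0.20945336 0.08      ]
tcp_pos: [0.535, 0.217, 0.1447]
ft_force: [0.8, 0.9, -0.7]
grasp_force: 0.0
t 8.3 pos [0.535  0.217  0.1447] ang 23.8 q6 1.32 F [ 0.8  0.9 -0.7] w 49.9 gf 0.0
yaw first -0.002 ; then tx -0.9 ty -0.4 tz 74.7
```

```bash

python3 -m handwheel '[{"grip":50,"tx":-2,"ty":1,"tz":30,"yaw":0},{"grip":50,"tx":0,"ty":0,"tz":30,"yaw":0},{"grip":50,"tx":0,"ty":0,"tz":14,"yaw":0},{"grip":40,"tx":0,"ty":0,"tz":0,"yaw":0},{"grip":30,"tx":0,"ty":0,"tz":0,"yaw":0}]' 40| grep -E "pos|force|width"
python3 -m handwheel '[{"grip":22,"tx":0,"ty":0,"tz":0,"yaw":0},{"grip":20,"tx":0,"ty":0,"tz":0,"yaw":0},{"grip":20,"tx":0,"ty":0,"tz":0,"yaw":0},{"grip":20,"tx":0,"ty":0,"tz":0,"yaw":0}]' 80| grep -E "pos|force|width"
```

```text
tcp_pos: [0.5339, 0.2154, 0.0697]
ft_force: [-1.0, 1.0, -0.8]
gripper_width: 0.0301
grasp_force: 0.7
tcp_pos: [0.5342, 0.2156, 0.0705]
ft_force: [-0.5, 1.9, 3.1]
gripper_width: 0.0219
grasp_force: 78.3
```

```bash

python3 -m handwheel '[{"grip":20,"tx":0,"ty":0,"tz":-10,"yaw":0},{"grip":20,"tx":0,"ty":0,"tz":-20,"yaw":0},{"grip":20,"tx":0,"ty":0,"tz":-35,"yaw":0},{"grip":20,"tx":0,"ty":0,"tz":-35,"yaw":0},{"grip":20,"tx":0,"ty":0,"tz":0,"yaw":0}]' 80| grep -E "pos|force|width"
python3 - <<'E'
from h import *
a=snap("top","pics/x.png");b=snap("scene","pics/y.png")
o=np.hstack([cv2.resize(a[110:240,140:270],(400,400)),cv2.resize(b[100:240,280:420],(400,400))]);cv2.imwrite("pics/k3.png",o[...,::-1])
E
python3 go.py .58 -.130 .20 12.6
```

```text
tcp_pos: [0.536, 0.2161, 0.1748]
ft_force: [0.7, 0.8, -2.5]
gripper_width: 0.0216
grasp_force: 78.5
t 9.8 pos [0.5328 0.2146 0.1695] ang 23.7 q6 1.32 F [ 0.3 -0.4 -3.7] w 21.9 gf 78.5
yaw first 0.194 ; then tx -29.1 ty 346.6 tz -30.5
```

View pics/k3.png

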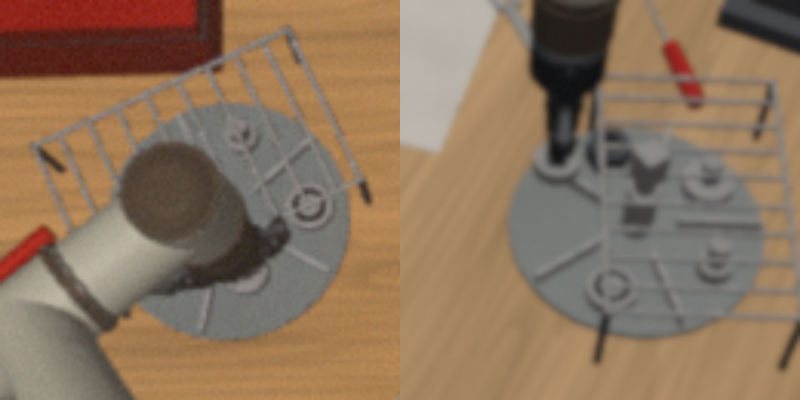

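The medium adapter is lifted out cleanly; the top view (250,280) shows it under the fingers. I carry it to the rack.

```bash

python3 -m handwheel '[{"grip":20,"tx":0,"ty":0,"tz":0,"yaw":0.097},{"grip":20,"tx":0,"ty":0,"tz":0,"yaw":0.097},{"grip":20,"tx":-4,"ty":38,"tz":0,"yaw":0},{"grip":20,"tx":-4,"ty":38,"tz":0,"yaw":0},{"grip":20,"tx":-4,"ty":38,"tz":0,"yaw":0}]' 90| grep -E "pos|force|width"
python3 -m handwheel '[{"grip":20,"tx":-4,"ty":38,"tz":0,"yaw":0},{"grip":20,"tx":-4,"ty":38,"tz":0,"yaw":0},{"grip":20,"tx":-4,"ty":38,"tz":0,"yaw":0},{"grip":20,"tx":-4,"ty":38,"tz":0,"yaw":0},{"grip":20,"tx":-2,"ty":38,"tz":0,"yaw":0}]' 90| grep -E "pos|force|width"
python3 -m handwheel '[{"grip":20,"tx":1,"ty":38,"tz":0,"yaw":0},{"grip":20,"tx":0,"ty":0,"tz":0,"yaw":0},{"grip":20,"tx":0,"ty":0,"tz":0,"yaw":0}]' 90| grep -E "pos|force|width"
python3 go.py .582 -.130 .0905 12.6
```

```text
tcp_pos: [0.545, 0.0994, 0.1668]
ft_force: [-0.3, 0.2, -3.8]
gripper_width: 0.0217
grasp_force: 80.5
tcp_pos: [0.5689, -0.0899, 0.1668]
ft_force: [-0.0, -0.1, -4.2]
gripper_width: 0.0214
grasp_force: 80.5
tcp_pos: [0.5786, -0.1259, 0.1668]
ft_force: [-0.4, 0.9, -3.7]
gripper_width: 0.0214
grasp_force: 80.7
t 11.1 pos [ 0.5786 -0.1259  0.1668] ang 12.5 q6 1.73 F [-0.4  0.9 -3.7] w 21.4 gf 80.7
yaw first -0.001 ; then tx 2.4 ty 4.8 tz 76.3
```

```bash

python3 -m handwheel '[{"grip":20,"tx":2.5,"ty":5,"tz":20,"yaw":0},{"grip":20,"tx":0,"ty":0,"tz":35,"yaw":0},{"grip":20,"tx":0,"ty":0,"tz":35,"yaw":0},{"grip":20,"tx":0,"ty":0,"tz":3,"yaw":0},{"grip":20,"tx":0,"ty":0,"tz":0,"yaw":0}]' 90| grep -E "pos|force|width"
python3 go.py .582 -.130 .0905 12.6
python3 - <<'E'
from h import *
a=snap("top","pics/x.png");b=snap("scene","pics/y.png")
o=np.hstack([cv2.resize(a[145:245,275:375],(400,400)),cv2.resize(b[215:315,240:340],(400,400),interpolation=3)]);cv2.imwrite("pics/k4.png",o[...,::-1])
E
```

```text
tcp_pos: [0.5831, -0.1286, 0.0754]
ft_force: [1.0, 1.1, -2.8]
gripper_width: 0.0216
grasp_force: 80.8
t 11.6 pos [ 0.5831 -0.1286  0.0754] ang 12.8 q6 1.74 F [ 1.   1.1 -2.8] w 21.6 gf 80.8
yaw first 0.003 ; then tx -1.4 ty 1.2 tz -15.1
```

View pics/k4.png

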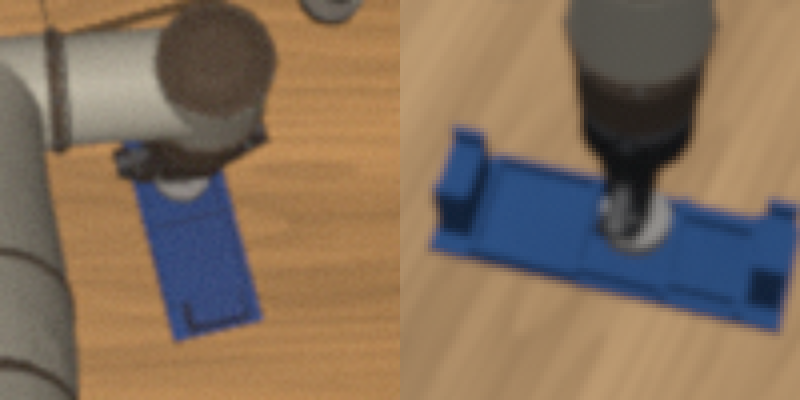

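```bash
python3 - <<'E'
from h import *
P=lambda x,y,z:p2w("scene",240+(x-400+.5)/4-.5,215+(y+.5)/4-.5,z).round(4)[:2]
c,s=np.cos(.22),np.sin(.22)
def R(w,o=(.572,-.132)): d=w-np.array(o); return (np.array([c*d[0]+s*d[1],-s*d[0]+c*d[1]])*1e3).round(1)
print("disc",P(636,218,.053),R(P(636,218,.053)))
for nm,q in dict(frontdark_l=(581,275,.018),frontdark_r=(664,300,.018),fdr2=(669,290,.018),fdr3=(745,309,.018),bk1=(507,161,.018),bk2=(598,186,.018),bk3=(682,217,.018),bk4=(748,235,.018),FLcorner=(432,249,0),FRcorner=(779,331,0)).items(): print(nm,P(*q),R(P(*q)))
print("top");Q=lambda x,y,z:p2w("top",275+(x+.5)/4-.5,145+(y+.5)/4-.5,z).round(4)[:2]
for nm,q in dict(c1=(176,342,0),c2=(262,320,0),div_l=(163,227,.018),div_r=(226,209,.018)).items(): print(nm,Q(*q),R(Q(*q)))
E
```

```text
disc [ 0.5884 -0.132 ] [16.  -3.6]
frontdark_l [ 0.5666 -0.1745] [-14.5 -40.3]
frontdark_r [ 0.6273 -0.165 ] [ 46.8 -44.3]
fdr2 [ 0.6272 -0.1566] [ 48.5 -36.1]
fdr3 [ 0.681  -0.1454] [103.4 -36.9]
bk1 [ 0.4771 -0.1189] [-89.8  33.5]
bk2 [ 0.5458 -0.1068] [-20.1  30.3]
bk3 [ 0.611  -0.1015] [44.7 21.3]
bk4 [ 0.6593 -0.0929] [93.7 19.1]
FLcorner [ 0.4573 -0.1986] [-126.5  -40. ]
FRcorner [ 0.7074 -0.1425] [129.8 -39.8]
top
c1 [ 0.4375 -0.1191] [-128.4   41.9]
c2 [ 0.4557 -0.1982] [-127.9  -39.2]
div_l [ 0.5409 -0.11  ] [-25.5  28.3]
div_r [ 0.5561 -0.168 ] [-23.4 -31.7]
```

```bash

python3 -m handwheel '[{"grip":20,"tx":-2,"ty":-1,"tz":8,"yaw":0},{"grip":20,"tx":0,"ty":0,"tz":8,"yaw":0},{"grip":20,"tx":0,"ty":0,"tz":5,"yaw":0},{"grip":20,"tx":0,"ty":0,"tz":4,"yaw":0},{"grip":20,"tx":0,"ty":0,"tz":0,"yaw":0}]' 90| grep -E "pos|force|width"
python3 go.py .582 -.130 .0485 12.6
```

```text
tcp_pos: [0.5811, -0.1289, 0.0505]
ft_force: [-0.2, 0.1, -4.4]
gripper_width: 0.0217
grasp_force: 80.8
t 12.2 pos [ 0.5811 -0.1289  0.0505] ang 12.7 q6 1.74 F [-0.2  0.1 -4.4] w 21.7 gf 80.8
yaw first 0.001 ; then tx 0.6 ty 1.2 tz 2.0
```

It is in the pocket without contact. I lower the last 2 mm, release, retreat and look.

```bash

python3 -m handwheel '[{"grip":20,"tx":0,"ty":0,"tz":2.5,"yaw":0},{"grip":30,"tx":0,"ty":0,"tz":0,"yaw":0},{"grip":45,"tx":0,"ty":0,"tz":0,"yaw":0},{"grip":45,"tx":0,"ty":0,"tz":-20,"yaw":0},{"grip":60,"tx":0,"ty":0,"tz":-45,"yaw":0}]' 60| grep -E "pos|force|width"
python3 -m handwheel '[{"grip":60,"tx":0,"ty":0,"tz":-48,"yaw":0},{"grip":60,"tx":0,"ty":0,"tz":-30,"yaw":0},{"grip":60,"tx":0,"ty":-45,"tz":0,"yaw":0},{"grip":60,"tx":0,"ty":-45,"tz":0,"yaw":0},{"grip":60,"tx":0,"ty":-45,"tz":0,"yaw":0}]' 60| grep -E "pos|force|width"
python3 -m handwheel '[{"grip":60,"tx":0,"ty":-45,"tz":0,"yaw":0},{"grip":60,"tx":0,"ty":-45,"tz":0,"yaw":0},{"grip":60,"tx":0,"ty":0,"tz":0,"yaw":0}]' 60| grep -E "pos|force|width"
python3 - <<'E'
from h import *
a=snap("top","pics/x.png");b=snap("scene","pics/y.png")
o=np.hstack([cv2.resize(a[145:245,275:375],(400,400)),cv2.resize(b[215:315,240:340],(400,400),interpolation=3)]);cv2.imwrite("pics/k5.png",o[...,::-1])
mm={}
for n in("top","scene"):
    m=mask(n,"press_bar",[.517,-.37],.01)
    if m is not None: print(n,fit({n:m},BAR,[.517,-.37,.1]))
E
python3 go.py .6233 .257 .142 59.9
```

```text
tcp_pos: [0.5795, -0.1288, 0.1115]
ft_force: [1.2, -0.2, -0.1]
gripper_width: 0.0582
grasp_force: 0.0
tcp_pos: [0.552, 0.0039, 0.1932]
ft_force: [1.2, 0.9, -0.6]
gripper_width: 0.0601
grasp_force: 0.0
tcp_pos: [0.532, 0.095, 0.1932]
ft_force: [0.2, -0.1, -0.0]
gripper_width: 0.0599
grasp_force: 0.0
top (array([ 0.51984804, -0.37017133,  0.07951563]), np.float64(0.9120648806269364))
scene (array([ 0.51972424, -0.37386043,  0.07560025]), np.float64(0.9471981173702015))
t 13.7 pos [0.5325 0.0902 0.1923] ang 12.6 q6 1.32 F [ 0.1 -0.1 -1. ] w 60.3 gf 0.0
yaw first -0.825 ; then tx 189.9 ty -5.1 tz 50.3
```

View pics/k5.png

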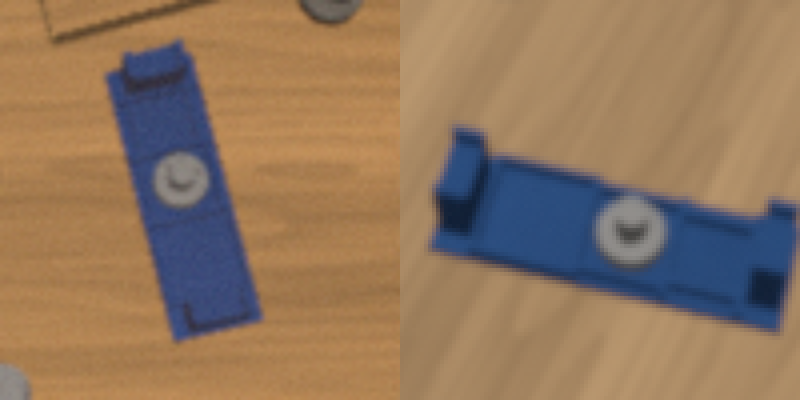

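The medium adapter is seated and centred (top (181,180) between its dividers). For the large one I rotate the tool to -120.1°, grip the knob and twist +144°.

```bash

python3 -m handwheel '[{"grip":60,"tx":0,"ty":0,"tz":-20,"yaw":0.145},{"grip":60,"tx":0,"ty":0,"tz":0,"yaw":0.145},{"grip":60,"tx":0,"ty":0,"tz":0,"yaw":0.145},{"grip":60,"tx":0,"ty":0,"tz":0,"yaw":0.145},{"grip":60,"tx":0,"ty":0,"tz":0,"yaw":0.145}]' 60| grep -E "pos"
python3 -m handwheel '[{"grip":60,"tx":0,"ty":0,"tz":0,"yaw":0.145},{"grip":60,"tx":0,"ty":0,"tz":0,"yaw":0.145},{"grip":60,"tx":0,"ty":0,"tz":0,"yaw":0.145},{"grip":60,"tx":0,"ty":0,"tz":0,"yaw":0.145},{"grip":60,"tx":0,"ty":0,"tz":0,"yaw":0.145}]' 60| grep -E "pos"
python3 -m handwheel '[{"grip":60,"tx":0,"ty":0,"tz":0,"yaw":0.145},{"grip":60,"tx":0,"ty":0,"tz":0,"yaw":0.145},{"grip":60,"tx":0,"ty":0,"tz":0,"yaw":0.145},{"grip":60,"tx":0,"ty":0,"tz":0,"yaw":0.145},{"grip":60,"tx":0,"ty":0,"tz":0,"yaw":0.145}]' 60| grep -E "pos"
python3 -m handwheel '[{"grip":60,"tx":0,"ty":0,"tz":0,"yaw":0.14},{"grip":60,"tx":0,"ty":0,"tz":0,"yaw":0}]' 60| grep -E "pos"
python3 go.py .6233 .257 .142 -120.1
```

```text
tcp_pos: [0.5326, 0.089, 0.212]
tcp_pos: [0.5326, 0.089, 0.2119]
tcp_pos: [0.5326, 0.089, 0.2119]
tcp_pos: [0.5326, 0.0892, 0.2119]
t 15.4 pos [0.5326 0.0892 0.2119] ang -120.1 q6 -0.99 F [-0.3  0.2 -0.2] w 59.9 gf 0.0
yaw first 0.000 ; then tx -190.7 ty 5.7 tz 69.9
```

```bash

python3 -m handwheel '[{"grip":60,"tx":-40,"ty":1,"tz":0,"yaw":0},{"grip":60,"tx":-40,"ty":1,"tz":0,"yaw":0},{"grip":60,"tx":-40,"ty":1,"tz":0,"yaw":0},{"grip":60,"tx":-40,"ty":1,"tz":0,"yaw":0},{"grip":60,"tx":-31,"ty":2,"tz":0,"yaw":0}]' 40| grep -E "pos"
python3 -m handwheel '[{"grip":60,"tx":0,"ty":0,"tz":0,"yaw":0},{"grip":60,"tx":0,"ty":0,"tz":20,"yaw":0},{"grip":60,"tx":0,"ty":0,"tz":25,"yaw":0},{"grip":60,"tx":0,"ty":0,"tz":20,"yaw":0},{"grip":50,"tx":0,"ty":0,"tz":0,"yaw":0}]' 40| grep -E "pos|force"
python3 go.py .6233 .257 .142 -120.1
python3 -m handwheel '[{"grip":40,"tx":0,"ty":0,"tz":0,"yaw":0},{"grip":34,"tx":0,"ty":0,"tz":0,"yaw":0},{"grip":31,"tx":0,"ty":0,"tz":0,"yaw":0},{"grip":28,"tx":0,"ty":0,"tz":0,"yaw":0},{"grip":28,"tx":0,"ty":0,"tz":0,"yaw":0}]' 60| grep -E "pos|force|width"
```

```text
tcp_pos: [0.6239, 0.2598, 0.2115]
tcp_pos: [0.6207, 0.2567, 0.1433]
ft_force: [-0.5, 0.3, 0.4]
grasp_force: 0.0
t 16.4 pos [0.6207 0.2567 0.1433] ang -120.0 q6 -1.15 F [-0.5  0.3  0.4] w 50.1 gf 0.0
yaw first 0.002 ; then tx -1.6 ty -2.1 tz 1.3
tcp_pos: [0.6244, 0.2585, 0.1491]
ft_force: [4.8, -4.1, 1.6]
gripper_width: 0.0295
grasp_force: 57.3
```

```bash

python3 -m handwheel '[{"grip":28,"tx":0,"ty":0,"tz":0,"yaw":-0.13},{"grip":28,"tx":0,"ty":0,"tz":0,"yaw":-0.13},{"grip":28,"tx":0,"ty":0,"tz":0,"yaw":-0.13},{"grip":28,"tx":0,"ty":0,"tz":0,"yaw":-0.13},{"grip":28,"tx":0,"ty":0,"tz":0,"yaw":-0.13}]' 60| grep -E "pos|force"
python3 -m handwheel '[{"grip":28,"tx":0,"ty":0,"tz":0,"yaw":-0.13},{"grip":28,"tx":0,"ty":0,"tz":0,"yaw":-0.13},{"grip":28,"tx":0,"ty":0,"tz":0,"yaw":-0.13},{"grip":28,"tx":0,"ty":0,"tz":0,"yaw":-0.13},{"grip":28,"tx":0,"ty":0,"tz":0,"yaw":-0.13}]' 60| grep -E "pos|force"
python3 -m handwheel '[{"grip":28,"tx":0,"ty":0,"tz":0,"yaw":-0.13},{"grip":28,"tx":0,"ty":0,"tz":0,"yaw":-0.13},{"grip":28,"tx":0,"ty":0,"tz":0,"yaw":-0.13},{"grip":28,"tx":0,"ty":0,"tz":0,"yaw":-0.13},{"grip":28,"tx":0,"ty":0,"tz":0,"yaw":-0.13}]' 60| grep -E "pos|force"
python3 -m handwheel '[{"grip":28,"tx":0,"ty":0,"tz":0,"yaw":-0.13},{"grip":28,"tx":0,"ty":0,"tz":0,"yaw":-0.13},{"grip":28,"tx":0,"ty":0,"tz":0,"yaw":-0.13},{"grip":28,"tx":0,"ty":0,"tz":0,"yaw":-0.13},{"grip":28,"tx":0,"ty":0,"tz":0,"yaw":-0.05}]' 60| grep -E "pos|force"
python3 go.py .6233 .257 .142 23.9
```

```text
tcp_pos: [0.624, 0.2584, 0.1491]
ft_force: [2.7, -3.5, 3.0]
grasp_force: 57.5
tcp_pos: [0.6236, 0.2583, 0.149]
ft_force: [1.8, -4.5, 2.6]
grasp_force: 57.6
tcp_pos: [0.6234, 0.2579, 0.1491]
ft_force: [1.2, -5.5, 2.7]
grasp_force: 57.7
tcp_pos: [0.6234, 0.2576, 0.1491]
ft_force: [3.2, -6.1, 3.4]
grasp_force: 57.6
t 18.9 pos [0.6234 0.2576 0.1491] ang 24.5 q6 1.37 F [ 3.2 -6.1  3.4] w 29.4 gf 57.6
yaw first 0.011 ; then tx -0.4 ty 0.5 tz 7.1
```

```bash

python3 -m handwheel '[{"grip":50,"tx":0,"ty":0,"tz":0,"yaw":0},{"grip":55,"tx":0,"ty":0,"tz":0,"yaw":0},{"grip":55,"tx":0,"ty":0,"tz":-35,"yaw":0},{"grip":50,"tx":0,"ty":0,"tz":-35,"yaw":0},{"grip":50,"tx":0,"ty":0,"tz":0,"yaw":0}]' 40| grep -E "pos|force"
python3 - <<'E'
from h import *
for n in("top","scene"):
    snap(n,f"pics/l_{n}.png")
    for t in("large","medium","nut_mid","bearing_mid"):
      for r in manip.cut_out(n,t)[:2]:
        e=r["extent"]; w=p2w(n,e[0],e[1],.055)[:2]; d=w-[.6233,.257]; print(t,n,round(r["score"],2),w.round(4),np.hypot(*d).round(3),np.degrees(np.arctan2(d[1],d[0])).round(1)%360,np.round(e))
a=cv2.imread("pics/l_top.png");b=cv2.imread("pics/l_scene.png")
cv2.imwrite("pics/k6.png",np.hstack([cv2.resize(a[110:240,140:270],(400,400)),cv2.resize(b[100:240,300:440],(400,400))]))
E
python3 go.py .534 .2155 .0705 23.9
```

```text
tcp_pos: [0.625, 0.2609, 0.2237]
ft_force: [0.0, -0.3, 1.9]
grasp_force: 0.0
large top 0.63 [ 0.5131 -0.3684] 0.635 260.0 [389. 205.  20.  64.]
large top 0.46 [0.5369 0.211 ] 0.098 208.0 [226. 203.  19.  16.]
medium top 0.65 [ 0.5781 -0.1274] 0.387 263.3 [320. 189.  14.  17.]
medium top 0.39 [ 0.5589 -0.1245] 0.387 260.4 [320. 194.  34.  73.]
nut_mid top 0.47 [0.6346 0.1643] 0.093 276.9 [239. 176.  16.  13.]
large scene 0.79 [0.5348 0.2053] 0.102 210.3 [331. 175.  17.  19.]
large scene 0.69 [ 0.7716 -0.1235] 0.408 291.3 [360. 294.  32.  68.]
medium scene 0.59 [ 0.5981 -0.1462] 0.404 266.4 [300. 274.  23.  20.]
medium scene 0.51 [0.6357 0.1504] 0.107 276.7 [353. 200.  19.  16.]
nut_mid scene 0.48 [0.6336 0.1485] 0.109 275.4 [352. 200.  21.  21.]
bearing_mid scene 0.73 [0.678  0.3301] 0.091 53.2 [387. 163.  12.  14.]
t 19.9 pos [0.6223 0.259  0.216 ] ang 24.4 q6 1.36 F [ 0.3 -0.3 -0.1] w 49.7 gf 0.0
yaw first 0.009 ; then tx -98.3 ty 4.1 tz 145.5
```

View pics/k6.png

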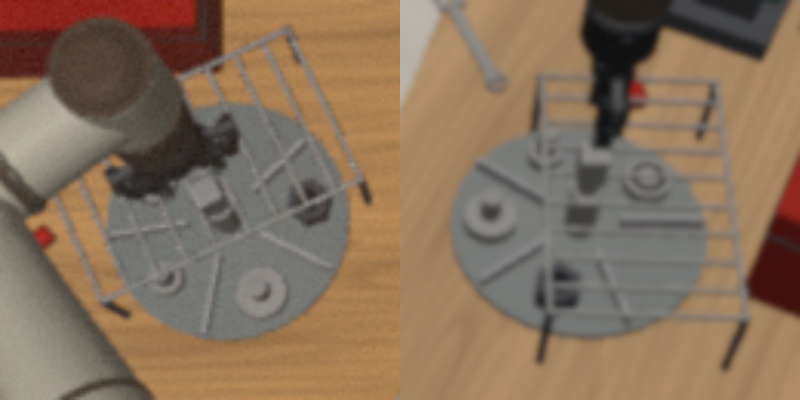

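The large adapter is at the front (top crop (261,293), scene crop (489,213)), about 2 mm to the right of where the medium stood.

```bash

python3 -m handwheel '[{"grip":50,"tx":-33,"ty":2,"tz":0,"yaw":0.009},{"grip":50,"tx":-33,"ty":2,"tz":0,"yaw":0},{"grip":50,"tx":-32,"ty":2,"tz":0,"yaw":0},{"grip":50,"tx":0,"ty":0,"tz":35,"yaw":0},{"grip":50,"tx":0,"ty":0,"tz":35,"yaw":0}]' 40| grep -E "pos|force"
python3 go.py .534 .2135 .071 23.9
```

```text
tcp_pos: [0.5355, 0.2138, 0.1479]
ft_force: [0.7, 0.9, -1.0]
grasp_force: 0.0
t 20.4 pos [0.5355 0.2138 0.1479] ang 23.9 q6 1.33 F [ 0.7  0.9 -1. ] w 49.9 gf 0.0
yaw first 0.000 ; then tx -1.5 ty -0.3 tz 76.9
```

```bash

python3 -m handwheel '[{"grip":50,"tx":0,"ty":0,"tz":30,"yaw":0},{"grip":50,"tx":0,"ty":0,"tz":30,"yaw":0},{"grip":50,"tx":0,"ty":0,"tz":15,"yaw":0},{"grip":40,"tx":0,"ty":0,"tz":0,"yaw":0},{"grip":30,"tx":0,"ty":0,"tz":0,"yaw":0}]' 40| grep -E "pos|force|width"
python3 -m handwheel '[{"grip":22,"tx":0,"ty":0,"tz":0,"yaw":0},{"grip":20,"tx":0,"ty":0,"tz":0,"yaw":0},{"grip":20,"tx":0,"ty":0,"tz":0,"yaw":0},{"grip":20,"tx":0,"ty":0,"tz":0,"yaw":0}]' 80| grep -E "pos|force|width"
```

```text
tcp_pos: [0.5359, 0.2138, 0.0721]
ft_force: [-0.5, -0.6, 0.1]
gripper_width: 0.03
grasp_force: 0.0
tcp_pos: [0.5362, 0.2143, 0.073]
ft_force: [-0.8, 1.8, 3.2]
gripper_width: 0.0216
grasp_force: 77.2
```

```bash

python3 -m handwheel '[{"grip":20,"tx":0,"ty":0,"tz":-10,"yaw":0},{"grip":20,"tx":0,"ty":0,"tz":-25,"yaw":0},{"grip":20,"tx":0,"ty":0,"tz":-35,"yaw":0},{"grip":20,"tx":0,"ty":0,"tz":-35,"yaw":0},{"grip":20,"tx":0,"ty":0,"tz":0,"yaw":0}]' 80| grep -E "pos|force|width"
python3 go.py .5125 -.144 .17 12.6
```

```text
tcp_pos: [0.5377, 0.2147, 0.182]
ft_force: [2.3, 1.1, -3.8]
gripper_width: 0.0213
grasp_force: 76.9
t 21.8 pos [0.5377 0.2147 0.182 ] ang 23.9 q6 1.33 F [ 2.3  1.1 -3.8] w 21.3 gf 76.9
yaw first 0.198 ; then tx -102.8 ty 344.6 tz 12.0
```

```bash

python3 -m handwheel '[{"grip":20,"tx":0,"ty":0,"tz":0,"yaw":0.099},{"grip":20,"tx":0,"ty":0,"tz":0,"yaw":0.099},{"grip":20,"tx":-11,"ty":38,"tz":0,"yaw":0},{"grip":20,"tx":-11,"ty":38,"tz":0,"yaw":0},{"grip":20,"tx":-11,"ty":38,"tz":0,"yaw":0}]' 90| grep -E "pos|force|width"
python3 -m handwheel '[{"grip":20,"tx":-11,"ty":38,"tz":0,"yaw":0},{"grip":20,"tx":-11,"ty":38,"tz":0,"yaw":0},{"grip":20,"tx":-11,"ty":38,"tz":0,"yaw":0},{"grip":20,"tx":-11,"ty":38,"tz":0,"yaw":0},{"grip":20,"tx":-11,"ty":38,"tz":0,"yaw":0}]' 90| grep -E "pos|force|width"
python3 -m handwheel '[{"grip":20,"tx":-10,"ty":36,"tz":0,"yaw":0},{"grip":20,"tx":0,"ty":0,"tz":0,"yaw":0},{"grip":20,"tx":0,"ty":0,"tz":0,"yaw":0}]' 90| grep -E "pos|force|width"
python3 go.py .514 -.1437 .071 12.6
```

```text
tcp_pos: [0.5259, 0.0935, 0.1746]
ft_force: [0.1, 0.5, -5.4]
gripper_width: 0.0217
grasp_force: 77.0
tcp_pos: [0.5135, -0.1037, 0.175]
ft_force: [0.2, -0.2, -4.3]
gripper_width: 0.0218
grasp_force: 77.0
tcp_pos: [0.512, -0.1402, 0.175]
ft_force: [-0.7, -0.0, -5.0]
gripper_width: 0.0219
grasp_force: 77.2
t 23.1 pos [ 0.512  -0.1402  0.175 ] ang 12.4 q6 1.75 F [-0.7 -0.  -5. ] w 21.9 gf 77.2
yaw first -0.004 ; then tx 1.2 ty 3.8 tz 104.0
```

```bash

python3 -m handwheel '[{"grip":20,"tx":1.2,"ty":4,"tz":35,"yaw":0},{"grip":20,"tx":0,"ty":0,"tz":35,"yaw":0},{"grip":20,"tx":0,"ty":0,"tz":25,"yaw":0},{"grip":20,"tx":0,"ty":0,"tz":0,"yaw":0},{"grip":20,"tx":0,"ty":0,"tz":0,"yaw":0}]' 90| grep -E "pos|force|width"
python3 go.py .514 -.1437 .051 12.6
```

```text
tcp_pos: [0.516, -0.1424, 0.0818]
ft_force: [0.5, 0.3, -4.5]
gripper_width: 0.0214
grasp_force: 77.2
t 23.6 pos [ 0.516  -0.1424  0.0818] ang 12.7 q6 1.76 F [ 0.5  0.3 -4.5] w 21.4 gf 77.2
yaw first 0.001 ; then tx -2.2 ty 0.8 tz 30.8
```

```bash

python3 -m handwheel '[{"grip":20,"tx":-2,"ty":0,"tz":10,"yaw":0},{"grip":20,"tx":0,"ty":0,"tz":8,"yaw":0},{"grip":20,"tx":0,"ty":0,"tz":6,"yaw":0},{"grip":20,"tx":0,"ty":0,"tz":4,"yaw":0},{"grip":20,"tx":0,"ty":0,"tz":0,"yaw":0}]' 90| grep -E "pos|force|width"
python3 go.py .514 -.1437 .051 12.6
```

```text
tcp_pos: [0.5134, -0.1436, 0.0533]
ft_force: [0.3, 0.4, -5.2]
gripper_width: 0.0221
grasp_force: 77.2
t 24.1 pos [ 0.5134 -0.1436  0.0533] ang 12.5 q6 1.76 F [ 0.3  0.4 -5.2] w 22.1 gf 77.2
yaw first -0.001 ; then tx 0.5 ty 0.2 tz 2.3
```

```bash

python3 -m handwheel '[{"grip":20,"tx":0,"ty":0,"tz":2.5,"yaw":0},{"grip":30,"tx":0,"ty":0,"tz":0,"yaw":0},{"grip":45,"tx":0,"ty":0,"tz":0,"yaw":0},{"grip":45,"tx":0,"ty":0,"tz":-20,"yaw":0},{"grip":60,"tx":0,"ty":0,"tz":-45,"yaw":0}]' 60| grep -E "pos|force|width"
python3 -m handwheel '[{"grip":60,"tx":0,"ty":0,"tz":-48,"yaw":0},{"grip":60,"tx":0,"ty":0,"tz":-48,"yaw":0},{"grip":60,"tx":10,"ty":-45,"tz":0,"yaw":0},{"grip":60,"tx":10,"ty":-45,"tz":0,"yaw":0},{"grip":60,"tx":10,"ty":-45,"tz":0,"yaw":0}]' 60| grep -E "pos|force|width"
python3 -m handwheel '[{"grip":60,"tx":10,"ty":-45,"tz":0,"yaw":0},{"grip":60,"tx":10,"ty":-45,"tz":0,"yaw":0},{"grip":60,"tx":0,"ty":0,"tz":0,"yaw":0.137},{"grip":60,"tx":0,"ty":0,"tz":0,"yaw":0.137},{"grip":60,"tx":0,"ty":0,"tz":0,"yaw":0.137}]' 60| grep -E "pos|force|width"
python3 -m handwheel '[{"grip":60,"tx":0,"ty":0,"tz":0,"yaw":0.137},{"grip":60,"tx":0,"ty":0,"tz":0,"yaw":0.137},{"grip":60,"tx":0,"ty":0,"tz":0,"yaw":0.137},{"grip":60,"tx":0,"ty":0,"tz":0,"yaw":0.137},{"grip":60,"tx":0,"ty":0,"tz":0,"yaw":0.137}]' 60| grep -E "pos"
python3 -m handwheel '[{"grip":60,"tx":0,"ty":0,"tz":0,"yaw":0.137},{"grip":60,"tx":0,"ty":0,"tz":0,"yaw":0.137},{"grip":60,"tx":0,"ty":0,"tz":0,"yaw":0}]' 60| grep -E "pos"
python3 - <<'E'
from h import *
a=snap("top","pics/x.png");b=snap("scene","pics/y.png")
o=np.hstack([cv2.resize(a[145:245,275:375],(400,400)),cv2.resize(b[215:315,240:340],(400,400),interpolation=3)]);cv2.imwrite("pics/k7.png",o[...,::-1])
E
python3 go.py .6233 .257 .142 -66
```

```text
tcp_pos: [0.5119, -0.1436, 0.1147]
ft_force: [1.4, 0.0, -0.1]
gripper_width: 0.0582
grasp_force: 0.0
tcp_pos: [0.5141, -0.0041, 0.2142]
ft_force: [1.1, 0.6, 0.2]
gripper_width: 0.0601
grasp_force: 0.0
tcp_pos: [0.514, 0.0877, 0.2134]
ft_force: [0.2, 0.9, -0.5]
gripper_width: 0.0602
grasp_force: 0.0
tcp_pos: [0.5141, 0.087, 0.2134]
tcp_pos: [0.5141, 0.087, 0.2133]
t 26.5 pos [0.5139 0.087  0.213 ] ang -65.8 q6 -0.06 F [-0.2  0.4 -0.3] w 60.1 gf 0.0
yaw first 0.004 ; then tx -110.8 ty -169.1 tz 71.0
```

View pics/k7.png

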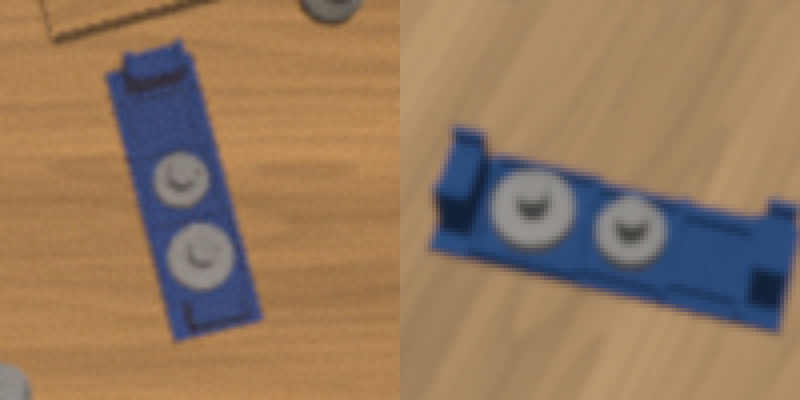

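The large adapter is seated (scene (533,208)). Back to the knob for the small one, twisting +71.6°.

```bash

python3 -m handwheel '[{"grip":60,"tx":-22,"ty":-34,"tz":0,"yaw":0},{"grip":60,"tx":-22,"ty":-34,"tz":0,"yaw":0},{"grip":60,"tx":-22,"ty":-34,"tz":0,"yaw":0},{"grip":60,"tx":-22,"ty":-34,"tz":0,"yaw":0},{"grip":60,"tx":-22,"ty":-33,"tz":0,"yaw":0}]' 40| grep -E "pos"
python3 -m handwheel '[{"grip":60,"tx":0,"ty":0,"tz":0,"yaw":0},{"grip":60,"tx":0,"ty":0,"tz":20,"yaw":0},{"grip":60,"tx":0,"ty":0,"tz":25,"yaw":0},{"grip":60,"tx":0,"ty":0,"tz":22,"yaw":0},{"grip":50,"tx":0,"ty":0,"tz":0,"yaw":0}]' 40| grep -E "pos|force"
python3 go.py .6233 .257 .142 -66
python3 -m handwheel '[{"grip":40,"tx":0,"ty":0,"tz":0,"yaw":0},{"grip":34,"tx":0,"ty":0,"tz":0,"yaw":0},{"grip":31,"tx":0,"ty":0,"tz":0,"yaw":0},{"grip":28,"tx":0,"ty":0,"tz":0,"yaw":0},{"grip":28,"tx":0,"ty":0,"tz":0,"yaw":0}]' 60| grep -E "pos|force|width"
```

```text
tcp_pos: [0.624, 0.2577, 0.2126]
tcp_pos: [0.6209, 0.2547, 0.1417]
ft_force: [-0.2, -0.1, -0.6]
grasp_force: 0.0
t 27.5 pos [0.6209 0.2547 0.1417] ang -65.9 q6 -0.21 F [-0.2 -0.1 -0.6] w 50.0 gf 0.0
yaw first 0.002 ; then tx -1.1 ty -3.1 tz -0.3
tcp_pos: [0.6245, 0.2568, 0.1477]
ft_force: [1.4, -0.2, 6.4]
gripper_width: 0.0292
grasp_force: 59.8
```

```bash

python3 -m handwheel '[{"grip":28,"tx":0,"ty":0,"tz":0,"yaw":-0.125},{"grip":28,"tx":0,"ty":0,"tz":0,"yaw":-0.125},{"grip":28,"tx":0,"ty":0,"tz":0,"yaw":-0.125},{"grip":28,"tx":0,"ty":0,"tz":0,"yaw":-0.125},{"grip":28,"tx":0,"ty":0,"tz":0,"yaw":-0.125}]' 60| grep -E "pos|force"
python3 -m handwheel '[{"grip":28,"tx":0,"ty":0,"tz":0,"yaw":-0.125},{"grip":28,"tx":0,"ty":0,"tz":0,"yaw":-0.125},{"grip":28,"tx":0,"ty":0,"tz":0,"yaw":-0.125},{"grip":28,"tx":0,"ty":0,"tz":0,"yaw":-0.125},{"grip":28,"tx":0,"ty":0,"tz":0,"yaw":-0.125}]' 60| grep -E "pos|force"
python3 -m handwheel '[{"grip":28,"tx":0,"ty":0,"tz":0,"yaw":0},{"grip":28,"tx":0,"ty":0,"tz":0,"yaw":0}]' 60| grep -E "pos|force"
python3 go.py .6233 .257 .142 5.8
```

```text
tcp_pos: [0.6248, 0.2573, 0.1477]
ft_force: [3.7, 2.7, 5.3]
grasp_force: 58.6
tcp_pos: [0.6248, 0.2578, 0.1477]
ft_force: [2.1, 3.2, 4.5]
grasp_force: 58.7
tcp_pos: [0.6248, 0.2578, 0.1477]
ft_force: [2.7, 2.6, 4.6]
grasp_force: 58.8
t 29.2 pos [0.6248 0.2578 0.1477] ang 5.7 q6 1.04 F [2.7 2.6 4.6] w 29.3 gf 58.8
yaw first -0.002 ; then tx -1.6 ty 0.7 tz 5.7
```

```bash

python3 -m handwheel '[{"grip":50,"tx":0,"ty":0,"tz":0,"yaw":0},{"grip":55,"tx":0,"ty":0,"tz":0,"yaw":0},{"grip":55,"tx":0,"ty":0,"tz":-35,"yaw":0},{"grip":50,"tx":0,"ty":0,"tz":-35,"yaw":0},{"grip":50,"tx":0,"ty":0,"tz":0,"yaw":-0.106}]' 40| grep -E "pos|force"
python3 -m handwheel '[{"grip":50,"tx":0,"ty":0,"tz":0,"yaw":-0.106},{"grip":50,"tx":0,"ty":0,"tz":0,"yaw":-0.106},{"grip":50,"tx":0,"ty":0,"tz":0,"yaw":0}]' 40| grep -E "pos|force"
python3 - <<'E'
from h import *
for n in("top","scene"): snap(n,f"pics/s_{n}.png")
a=cv2.imread("pics/s_top.png");b=cv2.imread("pics/s_scene.png")
cv2.imwrite("pics/k8.png",np.hstack([cv2.resize(a[110:240,140:270],(400,400)),cv2.resize(b[100:240,300:440],(400,400))]))
E
python3 go.py .534 .2155 .0705 23.9
```

```text
tcp_pos: [0.6251, 0.2568, 0.2208]
ft_force: [-0.4, 0.0, 0.6]
grasp_force: 0.0
tcp_pos: [0.6224, 0.2558, 0.2144]
ft_force: [-0.6, 0.2, -0.4]
grasp_force: 0.0
t 30.1 pos [0.6227 0.2559 0.2146] ang 23.7 q6 1.36 F [-0.3 -0.4  0. ] w 49.7 gf 0.0
yaw first -0.003 ; then tx -97.4 ty 1.0 tz 144.1
```

View pics/k8.png

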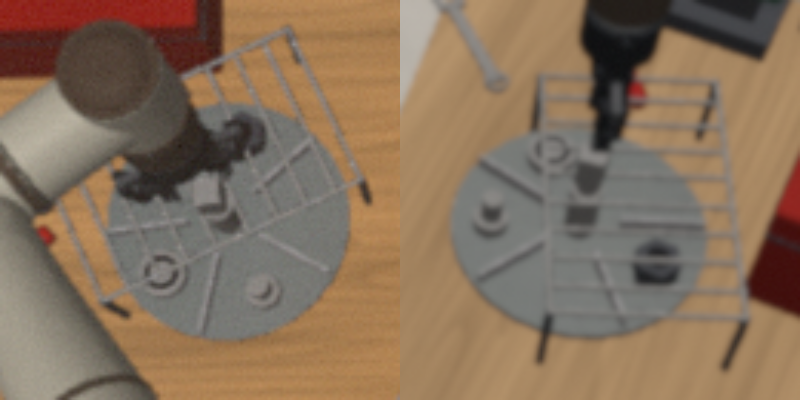

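The small adapter is at the front (top crop (262,291), scene crop (490,216)), so I grasp near (0.5355, 0.2125).

```bash

python3 -m handwheel '[{"grip":50,"tx":-33,"ty":1,"tz":0,"yaw":0},{"grip":50,"tx":-33,"ty":1,"tz":0,"yaw":0},{"grip":50,"tx":-31,"ty":2,"tz":0,"yaw":0},{"grip":50,"tx":0,"ty":0,"tz":35,"yaw":0},{"grip":50,"tx":0,"ty":0,"tz":35,"yaw":0}]' 40| grep -E "pos|force"
python3 go.py .5355 .2125 .071 23.9
```

```text
tcp_pos: [0.5359, 0.2133, 0.1463]
ft_force: [0.8, 0.5, 0.4]
grasp_force: 0.0
t 30.6 pos [0.5359 0.2133 0.1463] ang 23.8 q6 1.33 F [0.8 0.5 0.4] w 50.0 gf 0.0
yaw first -0.002 ; then tx -0.7 ty 0.6 tz 75.3
```

```bash

python3 -m handwheel '[{"grip":50,"tx":0,"ty":0.5,"tz":30,"yaw":0},{"grip":50,"tx":0,"ty":0,"tz":30,"yaw":0},{"grip":50,"tx":0,"ty":0,"tz":14,"yaw":0},{"grip":40,"tx":0,"ty":0,"tz":0,"yaw":0},{"grip":30,"tx":0,"ty":0,"tz":0,"yaw":0}]' 40| grep -E "pos|force|width"
python3 -m handwheel '[{"grip":22,"tx":0,"ty":0,"tz":0,"yaw":0},{"grip":20,"tx":0,"ty":0,"tz":0,"yaw":0},{"grip":20,"tx":0,"ty":0,"tz":0,"yaw":0},{"grip":20,"tx":0,"ty":0,"tz":0,"yaw":0}]' 80| grep -E "pos|force|width"
python3 -m handwheel '[{"grip":20,"tx":0,"ty":0,"tz":-10,"yaw":0},{"grip":20,"tx":0,"ty":0,"tz":-25,"yaw":0},{"grip":20,"tx":0,"ty":0,"tz":-35,"yaw":0},{"grip":20,"tx":0,"ty":0,"tz":-35,"yaw":0},{"grip":20,"tx":0,"ty":0,"tz":0,"yaw":0}]' 90| grep -E "pos|force|width"
python3 go.py .6395 -.116 .17 12.6
```

```text
tcp_pos: [0.5366, 0.2129, 0.0715]
ft_force: [-0.4, -0.0, 0.3]
gripper_width: 0.0305
grasp_force: 0.0
tcp_pos: [0.5369, 0.2134, 0.0725]
ft_force: [-0.7, 0.8, 4.1]
gripper_width: 0.0219
grasp_force: 78.0
tcp_pos: [0.5387, 0.2141, 0.182]
ft_force: [1.0, 1.2, -2.8]
gripper_width: 0.0216
grasp_force: 77.7
t 32.0 pos [0.5387 0.2141 0.182 ] ang 24.0 q6 1.33 F [ 1.   1.2 -2.8] w 21.6 gf 77.7
yaw first 0.198 ; then tx 26.4 ty 344.1 tz 12.0
```

```bash

python3 -m handwheel '[{"grip":20,"tx":0,"ty":0,"tz":0,"yaw":0.099},{"grip":20,"tx":0,"ty":0,"tz":0,"yaw":0.099},{"grip":20,"tx":3,"ty":38,"tz":0,"yaw":0},{"grip":20,"tx":3,"ty":38,"tz":0,"yaw":0},{"grip":20,"tx":3,"ty":38,"tz":0,"yaw":0}]' 90| grep -E "pos|force|width"
python3 -m handwheel '[{"grip":20,"tx":3,"ty":38,"tz":0,"yaw":0},{"grip":20,"tx":3,"ty":38,"tz":0,"yaw":0},{"grip":20,"tx":3,"ty":38,"tz":0,"yaw":0},{"grip":20,"tx":3,"ty":38,"tz":0,"yaw":0},{"grip":20,"tx":3,"ty":38,"tz":0,"yaw":0}]' 90| grep -E "pos|force|width"
python3 -m handwheel '[{"grip":20,"tx":3,"ty":40,"tz":0,"yaw":0},{"grip":20,"tx":0,"ty":0,"tz":0,"yaw":0},{"grip":20,"tx":0,"ty":0,"tz":0,"yaw":0}]' 90| grep -E "pos|force|width"
python3 go.py .6403 -.1155 .081 12.6
```

```text
tcp_pos: [0.569, 0.1023, 0.1753]
ft_force: [0.9, 0.8, -3.7]
gripper_width: 0.0215
grasp_force: 77.8
tcp_pos: [0.625, -0.0802, 0.1751]
ft_force: [1.1, 0.5, -2.5]
gripper_width: 0.0215
grasp_force: 77.8
tcp_pos: [0.6363, -0.118, 0.1747]
ft_force: [-0.3, 0.4, -2.5]
gripper_width: 0.0216
grasp_force: 77.9
t 33.3 pos [ 0.6363 -0.118   0.1747] ang 12.4 q6 1.72 F [-0.3  0.4 -2.5] w 21.6 gf 77.9
yaw first -0.003 ; then tx 4.4 ty -1.6 tz 93.7
```

```bash

python3 -m handwheel '[{"grip":20,"tx":4,"ty":-1.5,"tz":35,"yaw":0},{"grip":20,"tx":0,"ty":0,"tz":35,"yaw":0},{"grip":20,"tx":0,"ty":0,"tz":24,"yaw":0},{"grip":20,"tx":0,"ty":0,"tz":0,"yaw":0},{"grip":20,"tx":0,"ty":0,"tz":0,"yaw":0}]' 90| grep -E "pos|force|width"
python3 go.py .6403 -.1155 .0505 12.6
```

```text
tcp_pos: [0.6411, -0.1139, 0.0826]
ft_force: [0.0, 0.1, -1.8]
gripper_width: 0.0216
grasp_force: 77.9
t 33.8 pos [ 0.6411 -0.1139  0.0826] ang 12.7 q6 1.72 F [ 0.   0.1 -1.8] w 21.6 gf 77.9
yaw first 0.001 ; then tx -1.1 ty 1.4 tz 32.1
```

```bash

python3 -m handwheel '[{"grip":20,"tx":-1,"ty":1,"tz":10,"yaw":0},{"grip":20,"tx":0,"ty":0,"tz":8,"yaw":0},{"grip":20,"tx":0,"ty":0,"tz":6,"yaw":0},{"grip":20,"tx":0,"ty":0,"tz":4,"yaw":0},{"grip":20,"tx":0,"ty":0,"tz":0,"yaw":0}]' 90| grep -E "pos|force|width"
python3 go.py .6403 -.1155 .0505 12.6
```

```text
tcp_pos: [0.6398, -0.116, 0.0536]
ft_force: [-0.2, 0.8, -2.5]
gripper_width: 0.0215
grasp_force: 77.9
t 34.3 pos [ 0.6398 -0.116   0.0536] ang 12.5 q6 1.72 F [-0.2  0.8 -2.5] w 21.5 gf 77.9
yaw first -0.001 ; then tx 0.6 ty -0.3 tz 3.1
```

```bash

python3 -m handwheel '[{"grip":20,"tx":0,"ty":0,"tz":3,"yaw":0},{"grip":30,"tx":0,"ty":0,"tz":0,"yaw":0},{"grip":45,"tx":0,"ty":0,"tz":0,"yaw":0},{"grip":45,"tx":0,"ty":0,"tz":-20,"yaw":0},{"grip":60,"tx":0,"ty":0,"tz":-45,"yaw":0}]' 60| grep -E "pos|force|width"
python3 -m handwheel '[{"grip":60,"tx":0,"ty":0,"tz":-48,"yaw":0},{"grip":60,"tx":0,"ty":0,"tz":-40,"yaw":0},{"grip":60,"tx":0,"ty":-45,"tz":0,"yaw":0},{"grip":60,"tx":0,"ty":-45,"tz":0,"yaw":0},{"grip":60,"tx":0,"ty":-45,"tz":0,"yaw":0}]' 60| grep -E "pos|force|width"
python3 -m handwheel '[{"grip":60,"tx":-10,"ty":-45,"tz":0,"yaw":0},{"grip":60,"tx":-10,"ty":-45,"tz":0,"yaw":0},{"grip":60,"tx":0,"ty":0,"tz":0,"yaw":0}]' 60| grep -E "pos"
python3 - <<'E'
from h import *
a=snap("top","pics/x.png");b=snap("scene","pics/y.png")
o=np.hstack([cv2.resize(a[145:265,275:425],(400,320),interpolation=3),cv2.resize(b[215:365,190:340],(400,400),interpolation=3)[:320]]) if 0 else np.hstack([cv2.resize(a[140:290,275:425],(400,400),interpolation=3),cv2.resize(b[225:375,185:335],(400,400),interpolation=3)]);cv2.imwrite("pics/k9.png",o[...,::-1])
mm={}
for n in("top","scene"):
    m=mask(n,"press_bar",[.517,-.37],.01)
    if m is not None: mm[n]=m; print(n,fit({n:m},BAR,[.517,-.37,.1]))
if len(mm)>1: print(fit(mm,BAR,[.517,-.37,.1]))
E
python3 go.py .519 -.3715 .2 4.4
```

```text
tcp_pos: [0.6379, -0.1159, 0.1134]
ft_force: [0.6, -0.3, -0.8]
gripper_width: 0.0583
grasp_force: 0.0
tcp_pos: [0.6108, 0.0169, 0.2058]
ft_force: [0.4, 0.7, -0.6]
gripper_width: 0.0602
grasp_force: 0.0
tcp_pos: [0.5704, 0.1035, 0.2056]
top (array([ 0.51180025, -0.41369597,  0.08021632]), np.float64(0.9241292412924129))
scene (array([ 0.50987024, -0.41813307,  0.08548983]), np.float64(0.9382799651736481))
(array([ 0.5101141 , -0.41625653,  0.08358222]), np.float64(0.881453196451959))
t 35.8 pos [0.5722 0.0989 0.2048] ang 12.5 q6 1.34 F [ 0.4 -0.1 -0.2] w 59.7 gf 0.0
yaw first 0.142 ; then tx -89.2 ty 464.9 tz 4.8
```

View pics/k9.png

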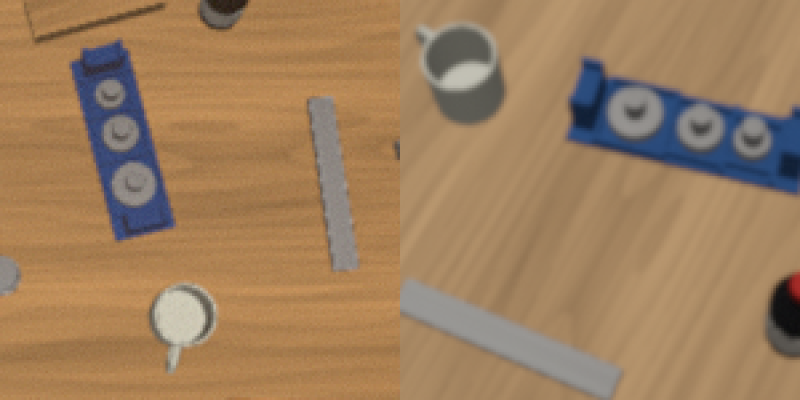

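All three adapters are seated. The bar has been knocked and now lies at about (0.511, -0.416), yaw 4.8°, so I go there.

```bash

python3 -m handwheel '[{"grip":60,"tx":0,"ty":0,"tz":0,"yaw":0.134},{"grip":60,"tx":-10,"ty":46,"tz":0,"yaw":0},{"grip":60,"tx":-10,"ty":46,"tz":0,"yaw":0},{"grip":60,"tx":-10,"ty":46,"tz":0,"yaw":0},{"grip":60,"tx":-10,"ty":46,"tz":0,"yaw":0}]' 60| grep -E "pos"
python3 -m handwheel '[{"grip":60,"tx":-10,"ty":46,"tz":0,"yaw":0},{"grip":60,"tx":-10,"ty":46,"tz":0,"yaw":0},{"grip":60,"tx":-10,"ty":46,"tz":0,"yaw":0},{"grip":60,"tx":-10,"ty":46,"tz":0,"yaw":0},{"grip":60,"tx":-10,"ty":46,"tz":0,"yaw":0}]' 60| grep -E "pos"
python3 -m handwheel '[{"grip":60,"tx":-10,"ty":46,"tz":0,"yaw":0},{"grip":60,"tx":-5,"ty":40,"tz":0,"yaw":0},{"grip":60,"tx":0,"ty":0,"tz":0,"yaw":0},{"grip":60,"tx":0,"ty":0,"tz":0,"yaw":0}]' 60| grep -E "pos"
python3 go.py .5108 -.416 .022 4.8
```

```text
tcp_pos: [0.5473, -0.0905, 0.2045]
tcp_pos: [0.5162, -0.3245, 0.2044]
tcp_pos: [0.5084, -0.4099, 0.2035]
t 37.2 pos [ 0.5084 -0.4099  0.2035] ang 4.6 q6 2.08 F [ 0.8  0.8 -0.4] w 59.5 gf 0.0
yaw first -0.003 ; then tx 1.9 ty 6.3 tz 181.5
```

```bash

python3 -m handwheel '[{"grip":60,"tx":2,"ty":6,"tz":40,"yaw":0},{"grip":60,"tx":0,"ty":0,"tz":40,"yaw":0},{"grip":60,"tx":0,"ty":0,"tz":40,"yaw":0},{"grip":60,"tx":0,"ty":0,"tz":20,"yaw":0},{"grip":60,"tx":0,"ty":0,"tz":0,"yaw":0}]' 60| grep -E "pos"
python3 go.py .5108 -.416 .022 4.8
```

```text
tcp_pos: [0.5101, -0.4116, 0.0607]
t 37.7 pos [ 0.5101 -0.4116  0.0607] ang 4.9 q6 2.09 F [0.9 0.5 1.1] w 60.1 gf 0.0
yaw first 0.002 ; then tx 0.3 ty 4.4 tz 38.7
```

```bash

python3 -m handwheel '[{"grip":60,"tx":0.5,"ty":4,"tz":15,"yaw":0},{"grip":60,"tx":0,"ty":0,"tz":12,"yaw":0},{"grip":60,"tx":0,"ty":0,"tz":8,"yaw":0},{"grip":60,"tx":0,"ty":0,"tz":0,"yaw":0},{"grip":50,"tx":0,"ty":0,"tz":0,"yaw":0}]' 60| grep -E "pos|force"
python3 go.py .5108 -.416 .022 4.8
```

```text
tcp_pos: [0.5133, -0.4177, 0.0296]
ft_force: [-0.0, 0.4, 0.5]
grasp_force: 0.0
t 38.2 pos [ 0.5133 -0.4177  0.0296] ang 4.9 q6 2.1 F [-0.   0.4  0.5] w 50.4 gf 0.0
yaw first 0.002 ; then tx -2.3 ty -1.9 tz 7.6
```

```bash

python3 -m handwheel '[{"grip":50,"tx":-2,"ty":-1,"tz":6.5,"yaw":0},{"grip":42,"tx":0,"ty":0,"tz":0,"yaw":0},{"grip":36,"tx":0,"ty":0,"tz":0,"yaw":0},{"grip":33,"tx":0,"ty":0,"tz":0,"yaw":0},{"grip":30,"tx":0,"ty":0,"tz":0,"yaw":0}]' 60| grep -E "pos|force|width"
python3 -m handwheel '[{"grip":30,"tx":0,"ty":0,"tz":0,"yaw":0},{"grip":30,"tx":0,"ty":0,"tz":0,"yaw":0}]' 110| grep -E "pos|force|width"
python3 go.py .5108 -.416 .022 4.8
```

```text
tcp_pos: [0.5108, -0.4164, 0.0233]
ft_force: [-1.4, 2.5, 3.8]
gripper_width: 0.0317
grasp_force: 59.2
tcp_pos: [0.5108, -0.4164, 0.0234]
ft_force: [-1.6, 3.1, 6.0]
gripper_width: 0.0317
grasp_force: 67.1
t 38.9 pos [ 0.5108 -0.4164  0.0234] ang 4.9 q6 2.1 F [-1.6  3.1  6. ] w 31.7 gf 67.1
yaw first 0.001 ; then tx 0.0 ty -0.4 tz 1.4
```

```bash

python3 -m handwheel '[{"grip":30,"tx":0,"ty":0,"tz":-6,"yaw":0},{"grip":30,"tx":0,"ty":0,"tz":-12,"yaw":0},{"grip":30,"tx":0,"ty":0,"tz":-25,"yaw":0},{"grip":30,"tx":0,"ty":0,"tz":-30,"yaw":0},{"grip":30,"tx":0,"ty":0,"tz":-30,"yaw":0}]' 110| grep -E "pos|force|width"
python3 -m handwheel '[{"grip":30,"tx":0,"ty":0,"tz":-30,"yaw":0},{"grip":30,"tx":0,"ty":0,"tz":-20,"yaw":0},{"grip":30,"tx":0,"ty":0,"tz":0,"yaw":0}]' 110| grep -E "pos|force|width"
python3 -c "
from rig import manip;print(manip.read_state()['ft_torque'])"
python3 go.py .571 -.131 .17 12.6
```

```text
tcp_pos: [0.5103, -0.4164, 0.1257]
ft_force: [1.5, 0.1, -7.0]
gripper_width: 0.0317
grasp_force: 66.5
tcp_pos: [0.5125, -0.4178, 0.1794]
ft_force: [0.8, 0.2, -5.8]
gripper_width: 0.0317
grasp_force: 66.6
[-0.13694228 -0.19112199 -0.0044784 ]
t 39.7 pos [ 0.5125 -0.4178  0.1794] ang 4.9 q6 2.1 F [ 0.8  0.2 -5.8] w 31.7 gf 66.6
yaw first -0.134 ; then tx 119.7 ty -267.1 tz 9.4
```

```bash

python3 -m handwheel '[{"grip":30,"tx":0,"ty":0,"tz":0,"yaw":-0.067},{"grip":30,"tx":0,"ty":0,"tz":0,"yaw":-0.067},{"grip":30,"tx":10,"ty":-25,"tz":0,"yaw":0},{"grip":30,"tx":15,"ty":-33,"tz":0,"yaw":0},{"grip":30,"tx":15,"ty":-33,"tz":0,"yaw":0}]' 110| grep -E "pos|force|width"
python3 -m handwheel '[{"grip":30,"tx":15,"ty":-33,"tz":0,"yaw":0},{"grip":30,"tx":15,"ty":-33,"tz":0,"yaw":0},{"grip":30,"tx":15,"ty":-33,"tz":0,"yaw":0},{"grip":30,"tx":15,"ty":-33,"tz":0,"yaw":0},{"grip":30,"tx":15,"ty":-33,"tz":0,"yaw":0}]' 110| grep -E "pos|force|width"
python3 -m handwheel '[{"grip":30,"tx":4,"ty":-10,"tz":0,"yaw":0},{"grip":30,"tx":0,"ty":0,"tz":0,"yaw":0},{"grip":30,"tx":0,"ty":0,"tz":0,"yaw":0}]' 110| grep -E "pos|force|width"
python3 go.py .571 -.131 .11 12.6
```

```text
tcp_pos: [0.5289, -0.318, 0.173]
ft_force: [1.1, 0.2, -8.3]
gripper_width: 0.0311
grasp_force: 66.7
tcp_pos: [0.5664, -0.1402, 0.1736]
ft_force: [1.1, -0.6, -6.4]
gripper_width: 0.0314
grasp_force: 66.7
tcp_pos: [0.5684, -0.1313, 0.1745]
ft_force: [0.3, -0.1, -7.4]
gripper_width: 0.0312
grasp_force: 66.8
t 41.0 pos [ 0.5684 -0.1313  0.1745] ang 12.6 q6 1.74 F [ 0.3 -0.1 -7.4] w 31.2 gf 66.8
yaw first -0.001 ; then tx 2.6 ty 0.3 tz 64.5
```

```bash

python3 -m handwheel '[{"grip":30,"tx":2,"ty":0,"tz":25,"yaw":0},{"grip":30,"tx":0,"ty":0,"tz":25,"yaw":0},{"grip":30,"tx":0,"ty":0,"tz":13,"yaw":0},{"grip":30,"tx":0,"ty":0,"tz":0,"yaw":0},{"grip":30,"tx":0,"ty":0,"tz":0,"yaw":0}]' 110| grep -E "pos|force|width"
python3 go.py .571 -.131 .085 12.6
python3 - <<'E'
from h import *
I={}
for n in("top","scene"): I[n]=snap(n,f"pics/b_{n}.png")
zb=manip.read_state()["tcp_pos"][2]-.0234
c,s=np.cos(.22),np.sin(.22);px,py=manip.read_state()["tcp_pos"][:2]
R=lambda u,v,z,o:[o[0]+c*u-s*v,o[1]+s*u+c*v,z]
out=[]
for n,x0,y0,w,h in(("top",285,140,75,110),("scene",235,220,115,90)):
    k=5 if n=="top" else 3.6
    t=cv2.resize(I[n][y0:y0+h,x0:x0+w],None,fx=k,fy=k,interpolation=3)
    rect=lambda a,b,z,o:np.array([(w2p(n,R(u,v,z,o))+.5-[x0,y0])*k for u,v in((-a,-b),(a,-b),(a,b),(-a,b))]).astype(np.int32)
    cv2.polylines(t,[rect(.12,.017,zb+.012,(px,py))],True,(255,255,0),1)
    cv2.polylines(t,[rect(.12,.017,zb,(px,py))],True,(0,255,0),1)
    cv2.polylines(t,[rect(.13,.042,.018,(.571,-.131))],True,(255,0,0),1)
    o=np.zeros((560,t.shape[1],3),np.uint8);o[:t.shape[0]]=t[:560];out.append(o)
cv2.imwrite("pics/k10.png",np.hstack(out)[...,::-1]);print(zb)
E
```

```text
tcp_pos: [0.5718, -0.1316, 0.1132]
ft_force: [0.4, -0.4, -5.8]
gripper_width: 0.0311
grasp_force: 66.8
t 41.5 pos [ 0.5718 -0.1316  0.1132] ang 12.5 q6 1.74 F [ 0.4 -0.4 -5.8] w 31.1 gf 66.8
yaw first -0.001 ; then tx -0.6 ty -0.7 tz 28.2
0.09090988563171694
```

View pics/k10.png

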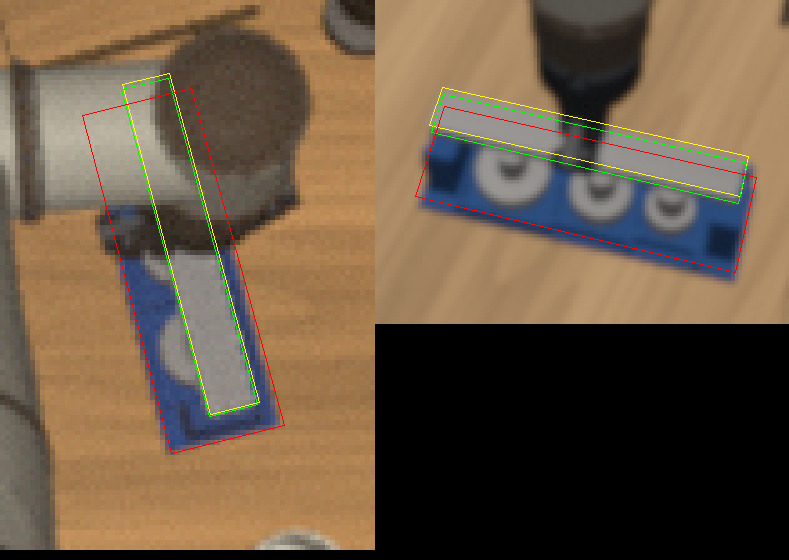

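```bash
python3 - <<'E'
from h import *
P=lambda x,y,z:p2w("scene",240+(x-400+.5)/4-.5,215+(y+.5)/4-.5,z)[:2]
c,s=np.cos(.22),np.sin(.22)
def R(w,o=(.571,-.131)): d=w-np.array(o); return (np.array([c*d[0]+s*d[1],-s*d[0]+c*d[1]])*1e3).round(1)
for q in((470,128),(454,196),(785,202),(766,268)): print(q,R(P(*q,.074)))
# zoomed unobstructed saddles, from top0/scene0
a=cv2.imread("pics/top0.png");b=cv2.imread("pics/s_scene.png")
t=[cv2.resize(a[150:175,298:333],(400,286),interpolation=3),cv2.resize(a[215:240,308:343],(400,286),interpolation=3),cv2.resize(b[240:275,240:289],(400,286),interpolation=3),cv2.resize(b[260:295,305:354],(400,286),interpolation=3)]
o=np.vstack([np.hstack(t[:2]),np.hstack(t[2:])])
cv2.imwrite("pics/k11.png",cv2.convertScaleAbs(o,alpha=1.5))
E
```

```text
(470, 128) [-111.6   24.5]
(454, 196) [-107.5  -29.3]
(785, 202) [115.7  22.8]
(766, 268) [112.9 -28.8]
```

View pics/k11.png

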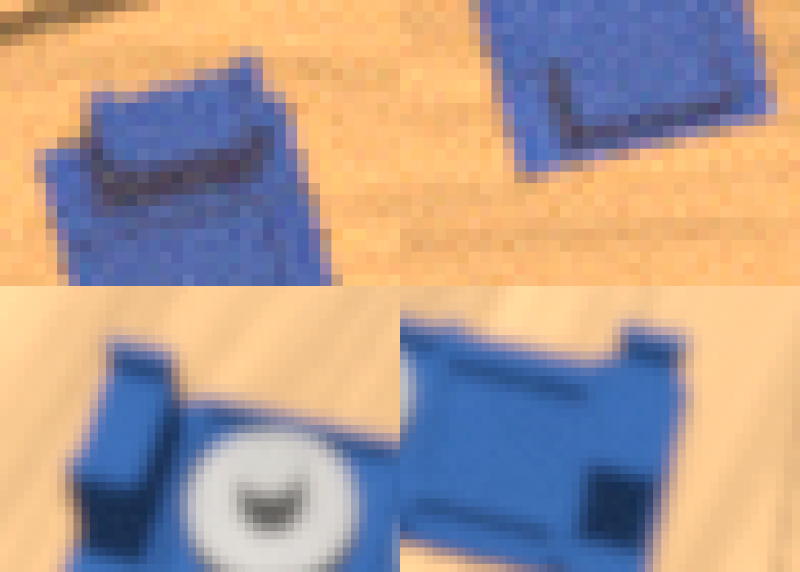

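```bash
python3 - <<'E'
from h import *
c,s=np.cos(.22),np.sin(.22)
def R(w,o=(.571,-.131)): d=w-np.array(o); return (np.array([c*d[0]+s*d[1],-s*d[0]+c*d[1]])*1e3).round(1)
B=lambda x,y:p2w("top",298+(x+.5)*.0875-.5,150+(y+.5)*.0875-.5,.074)[:2]
A=lambda x,y:p2w("top",308+(x-400+.5)*.0875-.5,215+(y+.5)*.0875-.5,.074)[:2]
for q in((90,94),(256,55),(105,172),(268,128)): print("B",q,R(B(*q)))
for q in((578,124),(740,90),(557,60)): print("A",q,R(A(*q)))
E
```

```text
B (90, 94) [127.8  27. ]
B (256, 55) [127.3 -26.5]
B (105, 172) [102.3  28.7]
B (268, 128) [103.5 -24.1]
A (578, 124) [-122.8   27.9]
A (740, 90) [-124.7  -22.4]
A (557, 60) [-102.3   29.1]
```

The saddle cheeks measured in both views centre on the current bar pose within about 1 mm, so I lower gently.

```bash

python3 -m handwheel '[{"grip":30,"tx":0,"ty":-0.5,"tz":7,"yaw":0},{"grip":30,"tx":0,"ty":0,"tz":6,"yaw":0},{"grip":30,"tx":0,"ty":0,"tz":4,"yaw":0},{"grip":30,"tx":0,"ty":0,"tz":3,"yaw":0},{"grip":30,"tx":0,"ty":0,"tz":0,"yaw":0}]' 110| grep -E "pos|force|width"
python3 go.py .5715 -.131 .0854 12.6
```

```text
tcp_pos: [0.5708, -0.1302, 0.0921]
ft_force: [0.2, 0.2, -7.6]
gripper_width: 0.0312
grasp_force: 66.8
t 42.1 pos [ 0.5708 -0.1302  0.0921] ang 12.6 q6 1.74 F [ 0.2  0.2 -7.6] w 31.2 gf 66.8
yaw first -0.001 ; then tx 0.5 ty 0.9 tz 6.7
```

```bash

python3 -m handwheel '[{"grip":30,"tx":0.5,"ty":0.5,"tz":3,"yaw":0},{"grip":30,"tx":0,"ty":0,"tz":2,"yaw":0},{"grip":30,"tx":0,"ty":0,"tz":1.2,"yaw":0},{"grip":30,"tx":0,"ty":0,"tz":0,"yaw":0}]' 110| grep -E "pos|force|width"
python3 -m handwheel '[{"grip":30,"tx":0,"ty":0,"tz":0.8,"yaw":0},{"grip":30,"tx":0,"ty":0,"tz":0,"yaw":0}]' 110| grep -E "pos|force|width"
```

```text
tcp_pos: [0.5716, -0.1307, 0.0864]
ft_force: [-0.0, -1.4, -6.6]
gripper_width: 0.0312
grasp_force: 66.8
tcp_pos: [0.5717, -0.1306, 0.0858]
ft_force: [0.6, 0.6, -7.0]
gripper_width: 0.0312
grasp_force: 66.8
```

```bash

python3 -m handwheel '[{"grip":30,"tx":0,"ty":0,"tz":0.8,"yaw":0},{"grip":30,"tx":0,"ty":0,"tz":0.5,"yaw":0},{"grip":30,"tx":0,"ty":0,"tz":0,"yaw":0}]' 60| grep -E "pos|force|width"
python3 -m handwheel '[{"grip":34,"tx":0,"ty":0,"tz":0,"yaw":0},{"grip":40,"tx":0,"ty":0,"tz":0,"yaw":0},{"grip":52,"tx":0,"ty":0,"tz":0,"yaw":0},{"grip":56,"tx":0,"ty":0,"tz":0,"yaw":0},{"grip":56,"tx":0,"ty":0,"tz":-15,"yaw":0}]' 60| grep -E "pos|force|width"
python3 -m handwheel '[{"grip":56,"tx":0,"ty":0,"tz":-40,"yaw":0},{"grip":56,"tx":0,"ty":0,"tz":-48,"yaw":0},{"grip":60,"tx":0,"ty":-45,"tz":0,"yaw":0},{"grip":60,"tx":0,"ty":-45,"tz":0,"yaw":0},{"grip":60,"tx":0,"ty":-45,"tz":0,"yaw":0}]' 60| grep -E "pos|force|width"
python3 -m handwheel '[{"grip":60,"tx":0,"ty":-45,"tz":0,"yaw":0},{"grip":60,"tx":0,"ty":-45,"tz":0,"yaw":0},{"grip":60,"tx":0,"ty":0,"tz":0,"yaw":0}]' 60| grep -E "pos|force|width"
python3 - <<'E'
from h import *
a=snap("top","pics/x.png");b=snap("scene","pics/y.png")
o=np.hstack([cv2.resize(a[145:245,275:375],(400,400)),cv2.resize(b[215:315,240:340],(400,400),interpolation=3)]);o=np.vstack([o,np.hstack([cv2.resize(a[120:235,140:270],(400,200)),cv2.resize(b[130:230,300:430],(400,200))])]);cv2.imwrite("pics/k12.png",o[...,::-1])
for n in("top","scene"):
    m=mask(n,"press_bar",[.571,-.131],.07)
    if m is not None: print(n,fit({n:m},[(0,0,.062,.24,.034,.012)],[.571,-.131,.22]))
E
```

```text
tcp_pos: [0.5719, -0.1306, 0.0854]
ft_force: [-2.2, 1.1, 0.1]
gripper_width: 0.0314
grasp_force: 67.6
tcp_pos: [0.5707, -0.1306, 0.0981]
ft_force: [-1.2, -0.7, -0.3]
gripper_width: 0.0561
grasp_force: 0.0
tcp_pos: [0.5424, 0.0022, 0.1884]
ft_force: [0.9, 0.9, -0.4]
gripper_width: 0.06
grasp_force: 0.0
tcp_pos: [0.5225, 0.0932, 0.1882]
ft_force: [0.4, -0.5, 0.2]
gripper_width: 0.0597
grasp_force: 0.0
top (array([ 0.57183149, -0.12941327,  0.2114142 ]), np.float64(0.9205624216371127))
scene (array([ 0.57113191, -0.13134135,  0.20944122]), np.float64(0.9393430182133564))
```

View pics/k12.png

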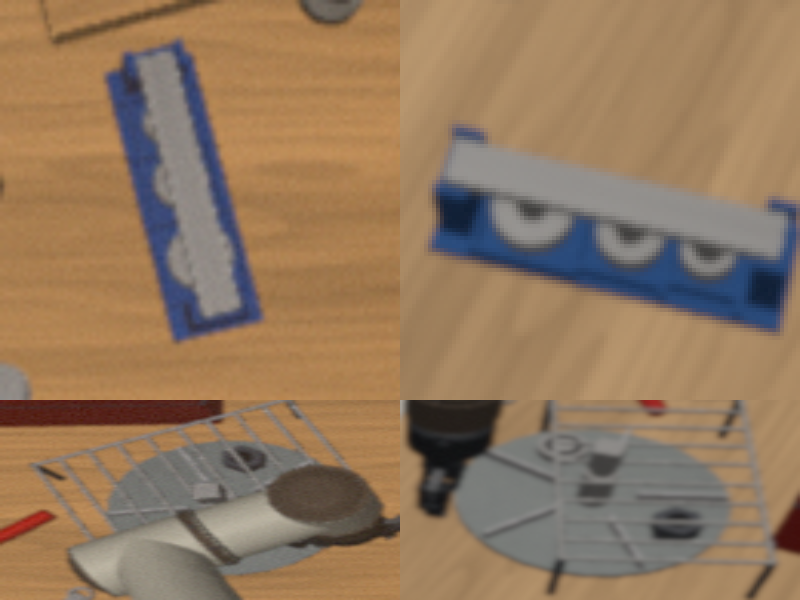

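The bar lies level in both saddles, centred to within about 2 mm. The adapters are in their pockets, and the nut and bearing are still in the carousel. I hand the job in.

```bash
python3 -c "
from rig import manip;print(manip.sign_off())"
```

```text
the job is handed in; nothing more can be done
None
```

The press kit is packed and handed in: all three adapters (large, medium and small) stand in their own pockets, and the bar was laid last, centred in the two saddles to within about 2 mm by the camera check; sign-off returned no verdict.

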